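Check the fork sensor and stow its paddle handle-down

ROBOT

A 7-joint arm with a two-finger parallel gripper is mounted at the origin on the work surface. World frame = base frame: x ahead of the robot, y to its left, z up, the work surface at z = 0. Lengths are in m, angles in rad, forces in N, time in s.
With the tool pointing down it reaches from about 0.35 to 0.9 m from the base axis. Payload 8.1 kg.
Tool frame: the origin (TCP) lies at the very end of the fingers, on their centre line; the grasp point (between the pads) lies 19 mm behind it (manip.pinch_z is the distance from the TCP to the grasp point, in m); z points along the fingers, y is the direction in which the jaws open and shut (so a half turn about z gives the same grasp; the last joint's range is limited). The gripper opens to 85 mm and grips with 20 to 120 N. Pads are 22 mm wide; open, the fingers measure 114 mm over their backs; the gripper's body (76 mm by 85 mm) begins 54 mm behind the grasp point. The pads swing forward as they close: fully open they stand 13 mm farther back than shut.
Start: joints at [1.113, 0.434, 0.025, 1.573, -0.012, 1.134, -0.075], TCP at [0.217, -0.586, 0.231] pointing down, gripper open.
Joint ranges: [-2.62, 2.62], [-0.44, 2.09], [-1.27, 1.32], [0.08, 2.57], [-1.32, 4.46], [0.12, 2], [-2.74, 2.74]. Speed limits (rad/s): [2.22, 2.22, 3.01, 3.01, 3.14, 3.14, 3.14].

INTERFACE

Orientations are given as a unit quaternion [w, x, y, z].
In Python, from rig import manip gives the robot as it stands. The module is installed in compiled form; this text tells all that it offers.
- The arm moves only by the tool jog_arm, never from a script. Its argument "commands" is a list of rows, each a list of 7 numbers: the turn, a rotation vector about the tool's x, y, z in rad, then the shift along the tool's x, y, z in mm, then the opening, from 0 (shut) to 1 (fully open). In form: [[ax, ay, az, dx, dy, dz, grip], ...]. A call has 1 to 10 rows; each row shifts and turns the pose as measured when the row begins, along the tool's axes as they then stand; what a row does not reach is not made up. A row lasts 1/10 s, in which the tool goes at most 50 mm and 8.59 degrees, less where a joint would pass 70% of its speed; a pose out of reach is approached as far as the arm can. A call with a gripper value outside its range is refused whole. The fingers move at their own pace and stop on an object; "newtons" is the grip in N (left out, the last holds). Time passes only in rows, so rows that do not move let the fingers close. It gives the time, the measured TCP pose, the force and the opening at its end, in the units of the state.
- manip.get_state(): the state, without advancing time (a new reading comes with each control period).
- manip.grab_frame(name): name is "scene" or "top" or "wrist"; returns a dict with "img" (420x560x3 uint8, red, green, blue), "mtx" (3x3 intrinsics, pixels), "rvec" (rotation vector, rad) and "tvec" (3), from world to camera coordinates, as OpenCV has them; the wrist camera has in their place "hand_eye" (4x4, takes a point from camera to tool coordinates, whose origin is the TCP and whose axes are the flange's). Camera axes: x right, y down, z forward; pixel columns grow to the right and rows downward; lengths in m; the calibration is good to about 2 mm. A picture is of the moment at which its call begins: read the wrist's pose just before it. There is no depth.
- manip.close_job(): hands the job in, once; it reports no verdict.
The state is a dict: "time": time; "joint_positions": joint angles; "qd": joint speeds; "joint_efforts": joint torques, N m; "tcp_pos": TCP position; "ee_rot": TCP orientation; "contact_force": force on the tool from outside, world axes, zero at the start; "moment": the same for the moment, N m; "grip_width": finger opening in m.
Only numpy, scipy, OpenCV 4.12 (cv2) and the standard library are available. Lean on these libraries where they do the work, as an engineer would, in place of code of your own. Each camera call takes 0.05 s, during which the arm holds its last target. There are 200 camera calls.

TASK

The green-handled calibration paddle was left blade-down in its orange sloping holder. Pull it out, push its steel blade fully home into the narrow gap of the black fork sensor to check it, then turn the paddle end for end and stand it back in the orange holder, handle down and pushed in to the bottom, steel blade up. Leave everything else where it stands.

Things in the scene. Friction and masses are not known exactly. Their poses are not given: they have to be found in the camera images.
- paddle_center (a point): Centre of the calibration paddle, a bar 190 mm long, 0.16 kg: green handle 115 mm long, 18 mm thick (y), 24 mm wide (x), then a steel blade 75 mm long, 10 mm thick (y), 24 mm wide (x). This point: 95 mm from either end, in the handle 20 mm from the blade. z runs from handle to blade. Grip it across y (18 mm). Starts blade-down in the holder, 35 degrees above level, y level.
- blade_tip (a point): Middle of the end face of the paddle's steel blade, 95 mm along +z from paddle_center. Axes as paddle_center.
- handle_end (a point): Middle of the end face of the paddle's green handle, 95 mm along -z from paddle_center. Axes as paddle_center.
- holder_floor (a point): Middle of the closed bottom of the orange holder's pocket, 43 mm above the table. Fixed. The pocket is rectangular inside: 60 mm deep, 26 mm wide (y), 30 mm across the slope, walls 4 mm. Its centre line rises 35 degrees above level towards the holder's +x, roughly away from the robot. Frame: the holder's, z up, x level in the slope's vertical plane, y sideways; within 0.2 rad of the world's.
- holder_mouth (a point): Middle of the pocket's open mouth, 60 mm up the slope from holder_floor on its centre line. A post with a rubber top 10 mm wide, 130 mm up the slope from the bottom, carries the paddle from below; fingers beside the paddle pass it. A seated paddle rests on lower wall and post, 3 mm below the pocket's centre line; moved along that line it clears both. Axes as holder_floor.
- gap_mouth (a point): Middle of the front opening of the fork sensor's gap, 80 mm above the table. Fixed: two upright black blocks, each 26 mm thick, on a white base, with a 16 mm gap between, open in front (-x, roughly towards the robot) and on top, 45 mm deep along +x, from 45 to 115 mm above the table. Frame: x into the gap, y across it, z up; within 0.2 rad of the world's.
- gap_back (a point): Middle of the gap's white back wall, 45 mm along +x from gap_mouth, where the blade's end face comes when fully home. The blade goes in level, its thin way across the gap, until it meets this wall. Axes as gap_mouth.
- scraper_center (a point): Centre of the blue-handled scraper, bystander: a bar 180 mm long, 24 by 18 mm, standing handle-down in a grey holder of the same shape as the orange one. z runs along it from handle to blade.
- chamber0: Bystander: clear round test chamber with a black display on top, 66 mm across, 69 mm high; origin at its underside.
- chamber1: Bystander: test chamber like chamber0.
- chamber2: Bystander: test chamber like chamber0.
- weight: Bystander: brass weight 34 mm across, 28 mm high; origin at its underside.
- stopper: Bystander: black rubber stopper 36 mm across, 24 mm high; origin at its underside.
- beaker: Bystander: glass beaker 70 mm across, 95 mm high; origin at its underside.
- washbottle: Bystander: white bottle with red cap, 60 mm across, 150 mm high; origin at its underside.

How it is judged:
On the way, in this order (a step that is already met when the one before it is completed fails the run):
1. the paddle is pulled clear of the holder (distance between paddle_center and holder_floor above 0.165 m), for 0.1 s.
2. the blade is fully home in the sensor's gap: its end within 7 mm of the back wall, between the blocks, and the paddle in line with the gap within about 12 degrees (x of blade_tip in the frame of gap_back between -0.007 and 0.004 m and y of blade_tip in the frame of gap_back between -0.007 and 0.007 m and z of blade_tip in the frame of gap_back between -0.033 and 0.033 m and angle between the z axis of paddle_center and the x axis of gap_back, either way round below 0.21 rad), for 0.2 s.
At the end, for the whole second after the job is handed in: The paddle stands in the orange holder's pocket turned end for end: the middle of its handle end within 13 mm of the middle of the pocket's bottom, blade up and leaning 40 to 67 degrees from vertical as the pocket does, and released (distance between handle_end and holder_floor below 0.013 m and angle between paddle_center's own z axis and vertical between 0.7 and 1.17 rad); the robot touches nothing.
It fails at once if a bystander is moved by more than 30 mm (distance of any of chamber0, chamber1, chamber2, weight, stopper, beaker, washbottle from where it was at the start of the episode above 0.03 m).
It fails at once if the scraper is moved by more than 30 mm (distance of scraper_center from where it was at the start of the episode above 0.03 m).
It also fails if it takes over 56 s, if anything falls off the work surface, if the arm or the gripper's body presses on something with over 40 N, if the wrist force passes 120 N, or if a joint passes its speed limit or range.

## Working session

There is one attempt and no reset: what is moved stays moved. The work goes in short steps, Python scripts to look and compute and a tool call to move; the robot and the scene stay as the last step left them, time stands still between calls to the robot, and variables do not carry over. Pictures are saved under pics/ and viewed, about 8 in all and at most 12, crops included, and the job is handed in when it is done.

Besides the shell and the picture viewer there is one more tool, called after "Emit:" as name(argument=value, ...), one argument or row to a line, values as JSON. jog_arm: Moves the arm, as the interface text tells. Its arguments: {"type":"object","properties":{"commands":{"type":"array","items":{"type":"array","items":{"type":"number"}}},"newtons":{"type":"number"}},"required":["commands"]}

```bash
mkdir -p pics; ls; cat > h.py <<'E'
import numpy as np, cv2
from rig import manip
from scipy.spatial.transform import Rotation as R
def q2R(q): return R.from_quat([q[1],q[2],q[3],q[0]]).as_matrix()
def cam(name):
    s=manip.get_state(); f=manip.grab_frame(name)
    if name=="wrist":
        T=np.eye(4);T[:3,:3]=q2R(s["ee_rot"]);T[:3,3]=s["tcp_pos"]
        W=T@np.array(f["hand_eye"]); Rcw=W[:3,:3]; c=W[:3,3]
    else:
        Rm=cv2.Rodrigues(np.array(f["rvec"],float))[0]; Rcw=Rm.T; c=-Rm.T@np.array(f["tvec"],float).ravel()
    return f["img"],np.array(f["mtx"]),Rcw,c
def ray(K,Rcw,px): 
    d=Rcw@np.linalg.inv(K)@np.array([px[0],px[1],1.]); return d/np.linalg.norm(d)
def onz(K,Rcw,c,px,z):
    d=ray(K,Rcw,px); return c+d*(z-c[2])/d[2]
def proj(K,Rcw,c,P):
    p=K@(Rcw.T@(np.array(P)-c)); return p[:2]/p[2]
def tri(a,b):
    A=0;B=0
    for (K,Rc,c,px) in (a,b):
        d=ray(K,Rc,px);M=np.eye(3)-np.outer(d,d);A=A+M;B=B+M@c
    return np.linalg.solve(A,B)
def save(name,img): cv2.imwrite("pics/"+name,cv2.cvtColor(img,cv2.COLOR_RGB2BGR))
E
python3 - <<'E'
from h import *
import pickle
s=manip.get_state();print(s["time"],s["tcp_pos"],s["ee_rot"],s["grip_width"],manip.pinch_z)
d={}
for n in("scene","top","wrist"):
    d[n]=cam(n);print(n,d[n][3].round(3),d[n][2][:,2].round(3));save(n+"0.png",d[n][0])
pickle.dump(d,open("v0.pkl","wb"))
E
```

```text
pics
0.0 [ 0.21688198 -0.58560103  0.2304966 ] [-7.92667015e-04  9.84310072e-01  1.76445468e-01 -2.25776722e-04] 0.0855127815698283 0.0187
scene [1.049 0.46  1.051] [-0.401 -0.407 -0.821]
top [ 0.435 -0.013  1.477] [ 0.104  0.005 -0.995]
wrist [ 0.279 -0.563  0.373] [-0.248 -0.09  -0.965]
```

View pics/scene0.png

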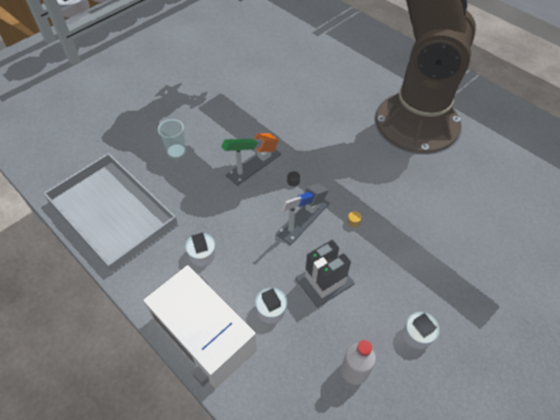

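View pics/top0.png

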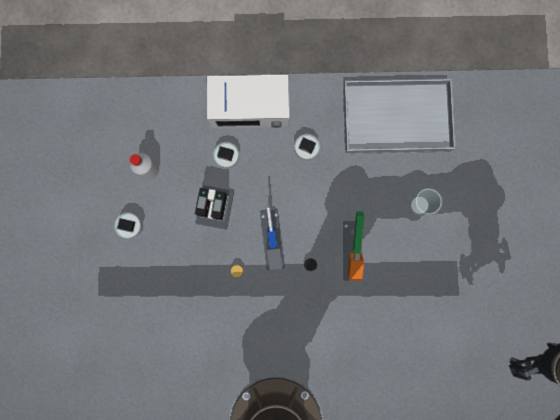

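The scene view shows the green handle at (240,145), the orange holder at (266,142), the scraper at (303,205) and the fork at (327,268). In the top view the paddle runs from (357,265) up to (360,213), and the fork is at (212,205) with the scraper between them.

```bash
python3 - <<'E'
from h import *
import pickle
d=pickle.load(open("v0.pkl","rb"))
def mask(img,kind):
    h=cv2.cvtColor(img,cv2.COLOR_RGB2HSV);H,S,V=[h[...,i].astype(int) for i in range(3)]
    return {"g":(H>45)&(H<80)&(S>140)&(V>40),"o":(H>3)&(H<16)&(S>180)&(V>120)}[kind].astype(np.uint8)
ends={}
for n in("scene","top"):
    img,K,Rc,c=d[n]
    for k in"go":
        m=mask(img,k);cs,_=cv2.findContours(m,0,2);cs=max(cs,key=cv2.contourArea)
        print(n,k,cv2.contourArea(cs),cv2.boundingRect(cs),cv2.minAreaRect(cs))
        ends[n,k]=cs
    x={"scene":(200,110,170,200),"top":(180,170,200,130)}[n]
a=d["top"][0][175:295,185:385];b=d["scene"][0][115:305,210:370]
im=np.zeros((600,800,3),np.uint8)
im[:480]=cv2.resize(a,(800,480),interpolation=cv2.INTER_CUBIC);save("topcrop.png",im[:480])
save("scenecrop.png",cv2.resize(b,None,fx=3.15,fy=3.15,interpolation=cv2.INTER_CUBIC))
E
```

```text
scene g 32.0 (223, 141, 11, 9) ((227.19468688964844, 143.07965087890625), (6.020613670349121, 11.476795196533203), 48.8140754699707)
scene o 50.5 (257, 134, 19, 6) ((266.0, 136.5), (5.0, 18.0), 90.0)
top g 228.5 (354, 212, 10, 41) ((358.38201904296875, 231.98876953125), (6.826254844665527, 40.483482360839844), 5.440331935882568)
top o 213.0 (350, 253, 13, 27) ((356.0, 266.0), (26.0, 12.0), 90.0)
```

View pics/topcrop.png

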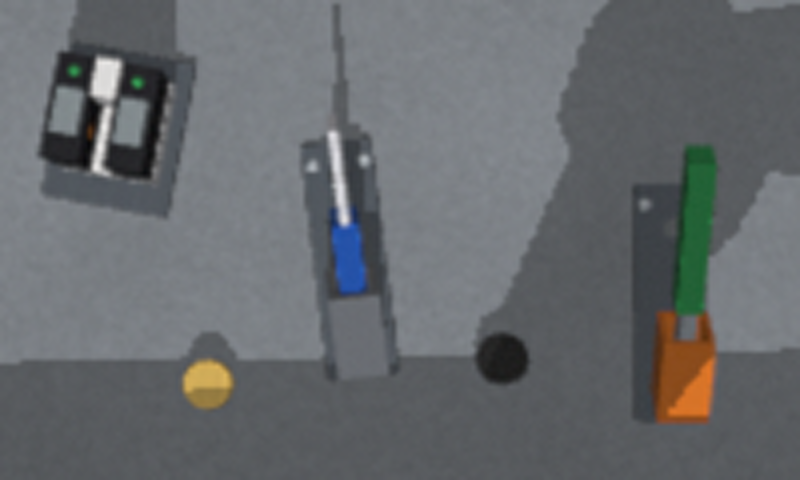

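The top crop (4x, offset 185,175) shows the handle's far end at about (700,150) and the blade meeting the orange mouth at about (688,320). The fork's gap runs from about (98,172) in front to (108,60) at the white back wall.

```bash
python3 - <<'E'
from h import *
import pickle
d=pickle.load(open("v0.pkl","rb"))
img,K,Rc,c=d["top"]
def P(x,y,z,t): print(t,onz(K,Rc,c,(185+x/4-.4,175+y/4-.4),z).round(4))
P(700,150,.162,"handle top far edge");P(690,312,.106,"handle-blade top")
P(686,314,.095,"holder mouth top edge");P(684,420,.055,"holder low edge")
P(714,420,.05,"r low");P(655,420,.05,"l low")
P(98,172,.045,"gap front floor");P(104,104,.045,"gap back floor");P(100,98,.115,"back wall top front");P(92,98,.115,"bw l");P(119,98,.115,"bw r")
for x,y in((62,52),(170,66),(155,181),(40,157)):P(x,y,.115,"fork top corner")
P(345,215,.1,"scraper"); P(195,57,0,"basecorner");P(168,216,0,"b");P(40,193,0,"b")
E
```

```text
handle top far edge [ 0.5569 -0.2207  0.162 ]
handle-blade top [ 0.4568 -0.2196  0.106 ]
holder mouth top edge [ 0.4558 -0.2186  0.095 ]
holder low edge [ 0.3858 -0.2209  0.055 ]
r low [ 0.3853 -0.2417  0.05  ]
l low [ 0.386  -0.2022  0.05  ]
gap front floor [0.5598 0.1717 0.045 ]
gap back floor [0.6065 0.1674 0.045 ]
back wall top front [0.6021 0.1612 0.115 ]
bw l [0.6022 0.1664 0.115 ]
bw r [0.6019 0.1488 0.115 ]
fork top corner [0.6328 0.1859 0.115 ]
fork top corner [0.6223 0.1154 0.115 ]
fork top corner [0.5472 0.1257 0.115 ]
fork top corner [0.5642 0.2004 0.115 ]
scraper [0.524 0.003 0.1  ]
basecorner [0.6442 0.1085 0.    ]
b [0.5319 0.1285 0.    ]
b [0.5496 0.2184 0.    ]
```

```bash
cat >> h.py <<'E'
def down(yaw,tilt): # tool x heading=yaw, tilted forward by tilt (tool z leans toward +x of heading)
    c,s=np.cos(tilt),np.sin(tilt)
    return R.from_euler("z",yaw).as_matrix()@np.array([[c,0,s],[0,-1,0],[s,0,-c]])
def plan(Rt,pt,n,g,flipaxis=None):
    s=manip.get_state();R0=q2R(s["ee_rot"]);p0=np.array(s["tcp_pos"])
    rv=R.from_matrix(R0.T@Rt).as_rotvec()
    if flipaxis is not None and rv@flipaxis<0: rv=rv-rv/np.linalg.norm(rv)*2*np.pi
    for i in range(n):
        a,b=i/n,(i+1)/n
        Ra=R0@R.from_rotvec(rv*a).as_matrix()
        t=Ra.T@(pt-p0)/n*1000
        print([*(rv/n).round(3),*t.round(1),g],end=",\n")
    print("state t",round(s["time"],2),p0.round(4),"turn/row deg",np.degrees(np.linalg.norm(rv)/n).round(2),"mm/row",np.linalg.norm(pt-p0)/n*1000)
E
python3 -c "
from h import *
plan(down(0,0),np.array([.46,-.225,.30]),10,1)"
```

```text
[np.float64(-0.0), np.float64(0.0), np.float64(0.035), np.float64(35.3), np.float64(-25.4), np.float64(-6.9), 1],
[np.float64(-0.0), np.float64(0.0), np.float64(0.035), np.float64(34.4), np.float64(-26.6), np.float64(-6.9), 1],
[np.float64(-0.0), np.float64(0.0), np.float64(0.035), np.float64(33.4), np.float64(-27.8), np.float64(-6.9), 1],
[np.float64(-0.0), np.float64(0.0), np.float64(0.035), np.float64(32.4), np.float64(-29.0), np.float64(-6.9), 1],
[np.float64(-0.0), np.float64(0.0), np.float64(0.035), np.float64(31.4), np.float64(-30.1), np.float64(-6.9), 1],
[np.float64(-0.0), np.float64(0.0), np.float64(0.035), np.float64(30.3), np.float64(-31.2), np.float64(-6.9), 1],
[np.float64(-0.0), np.float64(0.0), np.float64(0.035), np.float64(29.2), np.float64(-32.3), np.float64(-6.9), 1],
[np.float64(-0.0), np.float64(0.0), np.float64(0.035), np.float64(28.0), np.float64(-33.3), np.float64(-6.9), 1],
[np.float64(-0.0), np.float64(0.0), np.float64(0.035), np.float64(26.8), np.float64(-34.3), np.float64(-6.9), 1],
[np.float64(-0.0), np.float64(0.0), np.float64(0.035), np.float64(25.6), np.float64(-35.2), np.float64(-6.9), 1],
state t 0.15 [ 0.2169 -0.5857  0.2307] turn/row deg 2.03 mm/row 44.04603800793799
```

Emit:
jog_arm(
  commands=[
    [0, 0, 0.035, 35, -25, -7, 1],
    [0, 0, 0.035, 34, -27, -7, 1],
    [0, 0, 0.035, 33, -28, -7, 1],
    [0, 0, 0.035, 32, -29, -7, 1],
    [0, 0, 0.035, 31, -30, -7, 1],
    [0, 0, 0.035, 30, -31, -7, 1],
    [0, 0, 0.035, 29, -32, -7, 1],
    [0, 0, 0.035, 28, -33, -7, 1],
    [0, 0, 0.035, 27, -34, -7, 1],
    [0, 0, 0.035, 26, -35, -7, 1],
  ],
)

```text
time: 1.15
tcp_pos: [0.4626, -0.2202, 0.299]
ee_rot: [-0.001, 1.0, -0.011, -0.003]
contact_force: [0.6, -0.2, -0.5]
grip_width: 0.0855
```

```bash
sed -i 's/print(\[\*(rv\/n).round(3),\*t.round(1),g\],end=",\\n")/print([float(v) for v in [*(rv\/n).round(3),*t.round(1),g]],end=",")/' h.py; python3 - <<'E'
from h import *
import pickle
plan(down(0,0),np.array([.46,-.225,.30]),1,1)
d=cam("wrist");pickle.dump(d,open("w1.pkl","wb"));save("w1.png",d[0]);print(d[3])
E
```

```text
[-0.002, 0.007, -0.023, -2.5, 4.8, -1.0, 1.0],state t 1.15 [ 0.4626 -0.2202  0.299 ] turn/row deg 1.36 mm/row 5.520634927738874
[ 0.53001344 -0.22235411  0.44146573]
```

View pics/w1.png

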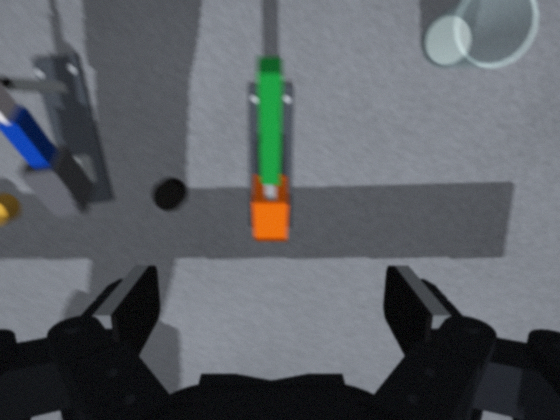

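The wrist view shows the green handle from (270,60) to (270,183), and the orange holder below it with its low edge at (271,240). The stopper is at (170,193).

```bash
python3 - <<'E'
from h import *
import pickle
img,K,Rc,c=pickle.load(open("w1.pkl","rb"))
h=cv2.cvtColor(img,cv2.COLOR_RGB2HSV);H,S,V=[h[...,i].astype(int) for i in range(3)]
g=(H>50)&(H<75)&(S>120);o=(H>3)&(H<18)&(S>150)
tp=g&(V>120)
for y in (58,62,66,70,74,78,90,110,130,150,170,178,182,186):
    x=np.where(g[y,230:310])[0]+230; 
    print(y,(x.min(),x.max(),V[y,x].mean().round()) if len(x) else None,end="; ")
print()
for y in (176,180,190,200,206,212,220,230,236,240,242):
    x=np.where(o[y,230:310])[0]+230; 
    print(y,(x.min(),x.max(),V[y,x].mean().round()) if len(x) else None,end="; ")
# top face of handle: plane through y-axis, sloped 35deg. unknown: x of blade tip
print()
for xt in (.402,.406,.410):
  for s in (75,130,190):   # top face points predicted
    t=np.radians(35);Pt=np.array([xt+s/1000*np.cos(t)-.012*np.sin(t),-.22,.043-.0025+s/1000*np.sin(t)+.012*np.cos(t)])
    print(xt,s,Pt.round(3),proj(K,Rc,c,Pt).round(1))
E
```

```text
58 (np.int64(264), np.int64(277), np.float64(89.0)); 62 (np.int64(261), np.int64(279), np.float64(92.0)); 66 (np.int64(260), np.int64(279), np.float64(93.0)); 70 (np.int64(260), np.int64(278), np.float64(100.0)); 74 (np.int64(259), np.int64(280), np.float64(136.0)); 78 (np.int64(259), np.int64(280), np.float64(155.0)); 90 (np.int64(257), np.int64(282), np.float64(149.0)); 110 (np.int64(258), np.int64(282), np.float64(147.0)); 130 (np.int64(258), np.int64(281), np.float64(148.0)); 150 (np.int64(257), np.int64(282), np.float64(139.0)); 170 (np.int64(258), np.int64(281), np.float64(139.0)); 178 (np.int64(262), np.int64(277), np.float64(152.0)); 182 (np.int64(263), np.int64(277), np.float64(150.0)); 186 None; 
176 (np.int64(255), np.int64(284), np.float64(126.0)); 180 (np.int64(254), np.int64(285), np.float64(137.0)); 190 (np.int64(254), np.int64(286), np.float64(137.0)); 200 (np.int64(252), np.int64(287), np.float64(140.0)); 206 (np.int64(251), np.int64(289), np.float64(220.0)); 212 (np.int64(251), np.int64(288), np.float64(221.0)); 220 (np.int64(252), np.int64(288), np.float64(221.0)); 230 (np.int64(253), np.int64(286), np.float64(226.0)); 236 (np.int64(254), np.int64(286), np.float64(217.0)); 240 (np.int64(257), np.int64(283), np.float64(134.0)); 242 None; 
0.402 75 [ 0.457 -0.22   0.093] [271.5 183.1]
0.402 130 [ 0.502 -0.22   0.125] [270.2 137.7]
0.402 190 [ 0.551 -0.22   0.159] [268.2  71.7]
0.406 75 [ 0.461 -0.22   0.093] [271.4 178.9]
0.406 130 [ 0.506 -0.22   0.125] [270.  132.8]
0.406 190 [ 0.555 -0.22   0.159] [268.   65.7]
0.41 75 [ 0.465 -0.22   0.093] [271.3 174.7]
0.41 130 [ 0.51  -0.22   0.125] [269.9 127.9]
0.41 190 [ 0.559 -0.22   0.159] [267.9  59.6]
```

```bash
python3 -c "
from h import *
plan(down(-.02,np.radians(35)),np.array([.4217,-.219,.178]),6,1)"
```

```text
[-0.001, 0.102, 0.0, -7.6, 1.4, 20.4, 1.0],[-0.001, 0.102, 0.0, -9.6, 1.3, 19.5, 1.0],[-0.001, 0.102, 0.0, -11.6, 1.3, 18.4, 1.0],[-0.001, 0.102, 0.0, -13.4, 1.3, 17.1, 1.0],[-0.001, 0.102, 0.0, -15.1, 1.3, 15.7, 1.0],[-0.001, 0.102, 0.0, -16.6, 1.3, 14.1, 1.0],state t 1.2 [ 0.4678 -0.2123  0.3002] turn/row deg 5.86 mm/row 21.793869143492223
```

Emit:
jog_arm(
  commands=[
    [0, 0.102, 0, -8, 1.3, 20, 1],
    [0, 0.102, 0, -10, 1.3, 19, 1],
    [0, 0.102, 0, -12, 1.3, 18, 1],
    [0, 0.102, 0, -13, 1.3, 17, 1],
    [0, 0.102, 0, -15, 1.3, 16, 1],
    [0, 0.102, 0, -17, 1.3, 14, 1],
    [0, 0, 0, 0, 0, 0, 1],
  ],
)

```text
time: 1.9
tcp_pos: [0.4364, -0.2044, 0.1985]
ee_rot: [-0.014, 0.965, 0.003, 0.262]
contact_force: [-0.2, -0.1, 0.2]
grip_width: 0.0852
```

```bash
python3 - <<'E'
from h import *
import pickle
s=manip.get_state();print(s["joint_positions"])
plan(down(-.02,np.radians(35)),np.array([.4905,-.219,.0797]),4,1)
d=cam("wrist");pickle.dump(d,open("w2.pkl","wb"));save("w2.png",d[0]);img,K,Rc,c=d
for s in(75,190):
  for y in (-.21,-.228):
    t=np.radians(35);print(s,y,proj(K,Rc,c,[.402+s/1000*np.cos(t)-.012*np.sin(t),y,.0405+s/1000*np.sin(t)+.012*np.cos(t)]).round(1))
E
```

```text
[ 0.74826968  0.07895686 -0.21345106  2.31647465 -0.76066953  0.39950448
 -0.36720127]
[-0.01, 0.02, 0.004, -3.4, 4.6, 32.3, 1.0],[-0.01, 0.02, 0.004, -4.0, 4.3, 32.3, 1.0],[-0.01, 0.02, 0.004, -4.6, 4.0, 32.3, 1.0],[-0.01, 0.02, 0.004, -5.3, 3.7, 32.2, 1.0],state t 1.9 [ 0.4364 -0.2044  0.1985] turn/row deg 1.31 mm/row 32.842476980244754
75 -0.21 [283.1 257.5]
75 -0.228 [309.  257.7]
190 -0.21 [284.3  83.6]
190 -0.228 [314.8  83.5]
```

View pics/w2.png

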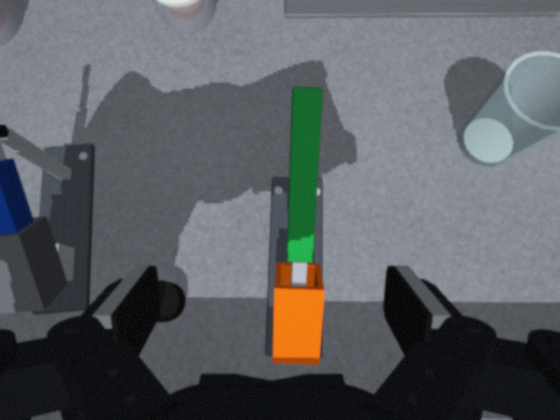

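The view shows the handle top face from (307,87) to (300,262), and the holder mouth at (298,265), both centred between the open fingers. The paddle reads about 3 mm further to -y than in the first estimate, which was taken while the arm was moving.

```bash
python3 -c "
from h import *
plan(down(-.015,np.radians(35)),np.array([.4603,-.2215,.1207]),4,1)"
```

```text
[-0.009, 0.02, 0.003, -4.9, 4.7, 19.8, 1.0],[-0.009, 0.02, 0.003, -5.3, 4.6, 19.7, 1.0],[-0.009, 0.02, 0.003, -5.7, 4.4, 19.6, 1.0],[-0.009, 0.02, 0.003, -6.1, 4.2, 19.5, 1.0],state t 1.95 [ 0.4371 -0.2049  0.1992] turn/row deg 1.29 mm/row 20.894930541254926
```

Emit:
jog_arm(
  commands=[
    [-0.01, 0.02, 0.003, -5, 5, 20, 1],
    [-0.01, 0.02, 0.003, -5, 5, 20, 1],
    [-0.01, 0.02, 0.003, -6, 5, 20, 1],
    [-0.01, 0.02, 0.003, -6, 5, 20, 1],
    [0, 0, 0, 0, 0, 0, 1],
  ],
)

```text
time: 2.45
tcp_pos: [0.4677, -0.2268, 0.1404]
ee_rot: [-0.002, 0.956, -0.003, 0.294]
contact_force: [0.1, -0.8, -0.3]
grip_width: 0.0856
```

```bash
python3 - <<'E'
from h import *
s=manip.get_state();print(s["joint_positions"].round(3),s["qd"].round(3))
plan(down(-.015,np.radians(35)),np.array([.489,-.2215,.0797]),3,1)
E
```

```text
[ 1.109  0.303 -0.642  2.344 -1.312  0.119  0.24 ] [-0.07  -0.042  0.046 -0.004  0.021 -0.015 -0.105]
[-0.004, 0.005, 0.002, -5.5, -1.7, 20.7, 1.0],[-0.004, 0.005, 0.002, -5.6, -1.7, 20.7, 1.0],[-0.004, 0.005, 0.002, -5.7, -1.8, 20.7, 1.0],state t 2.45 [ 0.4677 -0.2268  0.1404] turn/row deg 0.35 mm/row 21.52902391375698
```

```bash
cat > fk.py <<'E'
import numpy as np, itertools, json, os
from scipy.spatial.transform import Rotation as R
from rig import manip
def log():
    s=manip.get_state(); r=[list(map(float,s[k])) for k in("joint_positions","tcp_pos","ee_rot")]
    L=json.load(open("log.json")) if os.path.exists("log.json") else [
     [[1.113,.434,.025,1.573,-.012,1.134,-.075],[.21688,-.5856,.2305],[-.00079,.98431,.17645,-.00023]],
     [[.74827,.07896,-.21345,2.31647,-.76067,.3995,-.3672],[.4364,-.2044,.1985],[-.014,.965,.003,.262]]]
    if r not in L: L.append(r); json.dump(L,open("log.json","w"))
    return L
qR=lambda q:R.from_quat([q[1],q[2],q[3],q[0]])
ax="zyzyzyz"
def chain(q,sg): 
    out=[];M=R.identity()
    for a,v,s in zip(ax,q,sg): M=M*R.from_euler(a,s*v); out.append(M)
    return out
E
python3 - <<'E'
from fk import *
L=log();res=[]
for sg in itertools.product((1,-1),repeat=7):
    C=[chain(q,sg)[-1].inv()*qR(r) for q,p,r in L]
    # allow fixed left rotation about z (base yaw absorbed by Rc only if right) -> try base yaw too
    e=sum((C[0].inv()*c).magnitude() for c in C[1:])
    res.append((e,sg,C[0].as_matrix().round(2).tolist()))
res.sort(key=lambda t:t[0])
for r in res[:4]:print(r)
E
```

```text
(0.005097208342916203, (-1, 1, -1, 1, -1, 1, -1), [[-0.0, -1.0, 0.0], [1.0, -0.0, -0.0], [0.0, 0.0, 1.0]])
(0.7443709639555932, (1, 1, -1, -1, -1, -1, 1), [[-0.44, 0.48, -0.76], [-0.71, -0.7, -0.03], [-0.55, 0.53, 0.65]])
(1.1406043317159973, (1, 1, -1, -1, -1, -1, -1), [[-0.54, 0.37, -0.76], [-0.64, -0.77, 0.08], [-0.55, 0.53, 0.65]])
(1.215457129267354, (-1, 1, -1, 1, -1, 1, 1), [[-0.15, -0.99, 0.0], [0.99, -0.15, -0.0], [0.0, 0.0, 1.0]])
```

Emit:
jog_arm(
  commands=[
    [0, -0.08, 0, 0, 0, -25, 1],
    [0, -0.08, 0, 0, 0, -25, 1],
    [0, -0.1, 0, 0, 0, -25, 1],
  ],
)

```text
time: 2.75
tcp_pos: [0.4606, -0.2235, 0.162]
ee_rot: [-0.006, 0.968, 0.004, 0.249]
contact_force: [0.7, 0.8, 0.3]
grip_width: 0.0856
```

```bash
python3 -c "
from fk import *
print(np.round(log()[-1][0],3))"
```

```text
[ 0.631  0.184 -0.113  2.297 -0.826  0.324 -0.293]
```

Emit:
jog_arm(
  commands=[
    [0, -0.1, 0, 0, 0, -25, 1],
    [0, -0.1, 0, 0, 0, -25, 1],
    [0, 0, 0, 0, 0, -10, 1],
  ],
)

```text
time: 3.05
tcp_pos: [0.4472, -0.2205, 0.2072]
ee_rot: [-0.008, 0.983, 0.008, 0.184]
contact_force: [-0.5, 0.0, -0.2]
grip_width: 0.0853
```

```bash
python3 - <<'E'
from fk import *
L=log(); print(np.round(L[-1],3) if 0 else L[-1])
A=[];b=[]
sg=(-1,1,-1,1,-1,1,-1)
for q,p,r in L:
    C=[c.as_matrix() for c in chain(q,sg)]
    A.append(np.column_stack([[0,0,1],C[0][:,1],C[1][:,2],C[2][:,0],C[3][:,2],C[3][:,0],C[5][:,0],C[5][:,2]]));b.append(p)
A=np.vstack(A);b=np.concatenate(b)
x,_,rk,sv=np.linalg.lstsq(A,b,rcond=None);print(x.round(4),sv.round(2),(A@x-b).round(4))
E
```

```text
[[0.3840223850294478, 0.10253932277166597, 0.11399700594024452, 2.1790727581646347, -0.379711190309392, 0.572513218369524, -0.7687892671219533], [0.4471625972754284, -0.22048270520445712, 0.2071780016349088], [-0.008398520149530846, 0.982770164764214, 0.007697501696015991, 0.18448039618414117]]
[ 0.2283 -0.0532  0.5651  0.0084  0.413  -0.019   0.007   0.3497] [4.38 3.64 2.54 0.74 0.54 0.43 0.18 0.09] [ 0.0006  0.0006  0.     -0.0021  0.0011  0.     -0.0007  0.0005  0.0009
  0.0024 -0.0009 -0.001   0.0008 -0.0008  0.    ]
```

```bash
cat >> fk.py <<'E'
sg=(-1,1,-1,1,-1,1,-1)
X=np.array([.2283,-.0532,.5651,.0084,.413,-.019,.007,.3497])
lo=np.array([-2.62,-.44,-1.27,.08,-1.32,.12,-2.74]);hi=np.array([2.62,2.09,1.32,2.57,4.46,2,2.74])
Rc=R.from_euler("z",np.pi/2)
def fk(q):
    C=chain(q,sg);m=[c.as_matrix() for c in C]
    p=X[0]*np.array([0,0,1])+X[1]*m[0][:,1]+X[2]*m[1][:,2]+X[3]*m[2][:,0]+X[4]*m[3][:,2]+X[5]*m[3][:,0]+X[6]*m[5][:,0]+X[7]*m[5][:,2]
    return p,C[6]*Rc
def err(q,p,Rt):
    a,b=fk(q);return np.r_[p-a,.3*b.as_matrix()@((b.inv()*R.from_matrix(Rt)).as_rotvec())]
def jac(q):
    J=np.zeros((6,7))
    for i in range(7):
        d=np.zeros(7);d[i]=1e-5;a,b=fk(q);a2,b2=fk(q+d);J[:,i]=np.r_[a2-a,.3*(b2*b.inv()).as_rotvec()]/1e-5
    return J
def dls(q,p,Rt,n=30,lam=1e-3,step=None):
    q=np.array(q,float)
    for _ in range(n):
        e=err(q,p,Rt);J=jac(q)
        q=np.clip(q+J.T@np.linalg.solve(J@J.T+lam*np.eye(6),e),lo,hi)
        if np.linalg.norm(e)<1e-4:break
    return q,np.linalg.norm(err(q,p,Rt))
E
cat > ik.py <<'E'
from fk import *
from h import down
from scipy.optimize import least_squares
rng=np.random.default_rng(0)
def best(p,Rt,n=10):
    S=[]
    for _ in range(n):
        q0=rng.uniform(lo+.1,hi-.1);q0[3]=2
        r=least_squares(lambda q:np.r_[err(q,p,Rt)*300,.02*(q-(lo+hi)/2)/(hi-lo)],q0,bounds=(lo+.02,hi-.02),max_nfev=40)
        e=np.linalg.norm(err(r.x,p,Rt))
        if e<.003:S.append((round(float(min(np.min(r.x-lo),np.min(hi-r.x))),2),r.x.round(2).tolist()))
    S.sort(key=lambda t:-t[0]);return S[:3]
def tcp(g,Rt): return np.array(g)+Rt[:,2]*.0187
if __name__=="__main__":
  for t1 in (0,10,20,35):
    g=[.478,-.2215,.095]
    Rt=down(-.015,np.radians(t1));print("start",t1,*best(tcp(g,Rt),Rt),sep="\n ")
    Rt=down(-.2,np.radians(35-t1))@np.diag([-1,-1,1]);print("fork",35-t1,*best(tcp([.505,.172,.08],Rt),Rt),sep="\n ")
    Rt=down(-.015,np.radians(70-t1))@np.diag([-1,-1,1]);print("final",70-t1,*best(tcp(g,Rt),Rt),sep="\n ")
E
time python3 ik.py
```

```text
start
 0
 (0.62, [0.76, 0.54, -0.6, 1.95, 0.43, 0.78, -1.68])
 (0.6, [0.56, 0.48, -0.31, 1.97, 0.22, 0.72, -1.47])
 (0.55, [0.17, 0.45, 0.23, 2.02, -0.16, 0.69, -1.09])
fork
 35
 (0.23, [0.0, 0.68, -1.01, 2.34, 1.67, 1.06, -0.86])
 (0.21, [-0.21, 0.54, -0.69, 2.36, 1.67, 0.82, -0.91])
 (0.2, [-0.28, 0.51, -0.6, 2.37, 1.68, 0.77, -0.93])
final
 70
start
 10
 (0.41, [0.83, 0.48, -0.62, 2.08, 0.45, 0.53, -1.67])
 (0.37, [-0.16, 0.44, 0.74, 2.2, -0.75, 0.57, -0.45])
 (0.27, [1.07, 0.63, -1.0, 2.05, 0.81, 0.69, -2.01])
fork
 25
 (0.32, [-0.13, 0.5, -0.66, 2.25, 1.36, 0.65, -0.52])
 (0.32, [-0.11, 0.51, -0.69, 2.25, 1.36, 0.67, -0.52])
 (0.31, [-0.19, 0.48, -0.58, 2.26, 1.34, 0.61, -0.51])
final
 60
start
 20
 (0.23, [0.1, 0.36, 0.43, 2.3, -1.04, 0.35, -0.15])
 (0.2, [1.18, 0.62, -1.07, 2.18, 1.09, 0.5, -2.23])
 (0.14, [0.86, 0.43, -0.57, 2.21, 0.45, 0.26, -1.64])
fork
 15
 (0.45, [0.02, 0.55, -0.76, 2.12, 1.01, 0.68, -0.1])
 (0.44, [-0.09, 0.5, -0.61, 2.13, 0.92, 0.6, -0.03])
 (0.44, [-0.03, 0.53, -0.69, 2.13, 0.97, 0.64, -0.07])
final
 50
 (0.04, [1.43, 0.9, -1.22, 2.53, 2.68, 0.69, -0.35])
 (0.04, [1.43, 0.91, -1.23, 2.53, 2.66, 0.7, -0.33])
 (0.03, [1.35, 0.79, -1.06, 2.54, 2.9, 0.65, -0.61])
start
 35
 (0.09, [1.03, 0.47, -0.67, 2.41, 3.05, 0.21, 2.15])
 (0.07, [1.16, 0.53, -0.86, 2.4, 2.54, 0.24, 2.67])
 (0.06, [1.16, 0.54, -0.86, 2.4, 2.53, 0.24, 2.68])
fork
 0
 (0.62, [-0.0, 0.58, -0.61, 1.95, 0.47, 0.76, 0.48])
 (0.61, [0.03, 0.59, -0.66, 1.94, 0.51, 0.78, 0.45])
 (0.6, [0.04, 0.6, -0.67, 1.94, 0.52, 0.78, 0.44])
final
 35
 (0.19, [1.25, 0.6, -1.01, 2.38, 2.22, 0.31, -0.13])
 (0.15, [1.31, 0.66, -1.12, 2.38, 2.07, 0.37, 0.03])
 (0.13, [0.79, 0.41, -0.35, 2.44, 3.69, 0.26, -1.66])
real	0m18.635s
user	0m18.972s
sys	0m0.124s
```

```bash
cat > scan.py <<'E'
from ik import *
F=np.diag([-1,-1,1])
def bm(p,Rt,n=14):
    out=None
    for _ in range(n):
        q0=rng.uniform(lo+.1,hi-.1);q0[3]=2.2;q0[5]=.5
        r=least_squares(lambda q:np.r_[err(q,p,Rt)*300,.05*np.maximum(0,.35-(q-lo)),.05*np.maximum(0,.35-(hi-q))],q0,bounds=(lo+.01,hi-.01),max_nfev=60)
        if np.linalg.norm(err(r.x,p,Rt))<.003:
            m=float(min(np.min(r.x-lo),np.min(hi-r.x)))
            if out is None or m>out[0]:out=(round(m,2),r.x.round(2).tolist())
    return out
for s in (95,105):
  g=np.array([.400+s/1e3*.819,-.2215,.0405+s/1e3*.574])
  for t in (22,30,35,40,45):
    Rt=down(-.015,np.radians(t))
    print(s,t,"un",bm(tcp(g,Rt),Rt),"flip",bm(tcp(g,Rt@F),Rt@F))
E
python3 scan.py
```

```text
95 22 un (0.24, [1.11, 0.54, -0.93, 2.21, 1.04, 0.36, -2.19]) flip (0.27, [1.14, 0.57, -0.98, 2.21, 1.08, 0.39, 0.91])
95 30 un (0.11, [0.52, 0.36, -0.04, 2.4, 4.32, 0.23, 0.82]) flip (0.17, [1.22, 0.59, -1.02, 2.32, 1.7, 0.29, 0.35])
95 35 un (0.12, [0.64, 0.38, -0.15, 2.45, 3.89, 0.32, 1.28]) flip (0.19, [1.29, 0.64, -1.08, 2.38, 2.12, 0.35, -0.03])
95 40 un (0.12, [1.2, 0.58, -0.88, 2.45, 2.85, 0.36, 2.41]) flip (0.13, [1.33, 0.69, -1.1, 2.44, 2.46, 0.42, -0.31])
95 45 un (0.07, [1.3, 0.68, -1.0, 2.5, 2.85, 0.51, 2.5]) flip (0.08, [1.39, 0.79, -1.17, 2.49, 2.58, 0.56, -0.35])
105 22 un (0.28, [1.14, 0.57, -0.99, 2.19, 1.05, 0.41, -2.2]) flip (0.28, [1.13, 0.56, -0.97, 2.19, 1.03, 0.4, 0.96])
105 30 un (0.04, [1.25, 0.62, -1.08, 2.29, 1.61, 0.35, -2.7]) flip (0.18, [1.25, 0.62, -1.09, 2.29, 1.61, 0.35, 0.44])
105 35 un (0.13, [0.76, 0.39, -0.32, 2.42, 3.77, 0.25, 1.39]) flip (0.19, [1.26, 0.61, -1.04, 2.36, 2.12, 0.31, -0.04])
105 40 un (0.14, [1.19, 0.56, -0.87, 2.43, 2.84, 0.33, 2.41]) flip (0.14, [1.25, 0.61, -0.97, 2.43, 2.66, 0.35, -0.54])
105 45 un (0.09, [1.24, 0.63, -0.92, 2.48, 2.96, 0.47, 2.36]) flip (0.09, [1.25, 0.64, -0.94, 2.48, 2.93, 0.48, -0.75])
```

```bash
cat > sim.py <<'E'
from fk import *
def sim(q,rows,verbose=0,lam=1e-4):
    for r in rows:
        p,Rr=fk(q);Rr=Rr.as_matrix()
        q,e=dls(q,p+Rr@np.array(r[3:6])/1e3,Rr@R.from_rotvec(r[:3]).as_matrix(),lam=lam)
        if verbose:print(np.round(q,2),round(e,4),round(float(min((q-lo).min(),(hi-q).min())),2))
    return q
E
python3 - <<'E'
from sim import *
L=log()
for r in L:print(np.round(r[0],3))
print("sim");
a=L[0][0]
rows=[[0,0,.035,x,y,-7] for x,y in zip(range(35,25,-1),(-25,-27,-28,-29,-30,-31,-32,-33,-34,-35))]
q=sim(a,rows);print(q.round(2))
rows=[[0,.102,0,x,1.3,z] for x,z in zip((-8,-10,-12,-13,-15,-17),(20,19,18,17,16,14))]
q=sim(q,rows);print(q.round(2))
q=sim(L[1][0],[[-.01,.02,.003,-5,5,20]]*2+[[-.01,.02,.003,-6,5,20]]*2);print(q.round(2))
q=sim(L[2][0],[[0,-.08,0,0,0,-25]]*2+[[0,-.1,0,0,0,-25]]);print(q.round(2))
q=sim(L[3][0],[[0,-.1,0,0,0,-25]]*2+[[0,0,0,0,0,-10]]);print(q.round(2))
E
```

```text
[ 1.113  0.434  0.025  1.573 -0.012  1.134 -0.075]
[ 0.748  0.079 -0.213  2.316 -0.761  0.4   -0.367]
[ 1.109  0.303 -0.642  2.344 -1.312  0.119  0.24 ]
[ 0.631  0.184 -0.113  2.297 -0.826  0.324 -0.293]
[ 0.384  0.103  0.114  2.179 -0.38   0.573 -0.769]
sim
[ 0.45  0.21 -0.12  1.72  0.03  1.21 -1.24]
[ 0.96  0.12 -0.29  2.4  -1.22  0.36  0.23]
[ 1.45  0.48 -1.1   2.38 -1.32  0.12  0.38]
[ 0.28  0.08  0.23  2.2  -0.33  0.6  -0.81]
[ 0.32  0.1   0.18  2.14 -0.28  0.66 -0.87]
```

```bash
cat > fast.py <<'E'
import numpy as np
from fk import X,lo,hi,log
from scipy.spatial.transform import Rotation as R
from h import down
sg=np.array([-1,1,-1,1,-1,1,-1.])
RC=np.array([[0,-1,0],[1,0,0],[0,0,1.]]);F=np.diag([-1.,-1,1])
def fkj(q):
    M=np.eye(3);m=[];w=[]
    for i in range(7):
        c,s=np.cos(sg[i]*q[i]),np.sin(sg[i]*q[i])
        w.append(sg[i]*M[:,2 if i%2==0 else 1])
        M=M@(np.array([[c,-s,0],[s,c,0],[0,0,1]]) if i%2==0 else np.array([[c,0,s],[0,1,0],[-s,0,c]]));m.append(M)
    sh=np.array([0,0,X[0]]);o3=sh+X[1]*m[0][:,1];el=o3+X[2]*m[1][:,2]+X[3]*m[2][:,0]
    wr=el+X[4]*m[3][:,2]+X[5]*m[3][:,0];p=wr+X[6]*m[5][:,0]+X[7]*m[5][:,2]
    org=[sh,o3,o3,el,el,wr,wr]
    J=np.array([np.r_[np.cross(w[i],p-org[i]),.3*w[i]] for i in range(7)]).T
    return p,M@RC,J
def rv(M): return R.from_matrix(M).as_rotvec()
def goto(q,p,Rt,flip=None,mm=.04,ang=.13,lam=1e-4,out=None):
    p0,R0,_=fkj(q);d=rv(R0.T@Rt)
    if flip is not None and d@np.array(flip)<0: d=d-d/np.linalg.norm(d)*2*np.pi
    n=int(max(np.ceil(np.linalg.norm(p-p0)/mm),np.ceil(np.linalg.norm(d)/ang),1))
    mar=9
    for i in range(1,n+1):
        pt=p0+(p-p0)*i/n;Rr=R0@R.from_rotvec(d*i/n).as_matrix()
        for _ in range(8):
            a,b,J=fkj(q);e=np.r_[pt-a,.3*b@rv(b.T@Rr)]
            if np.linalg.norm(e)<3e-4:break
            q=np.clip(q+J.T@np.linalg.solve(J@J.T+lam*np.eye(6),e),lo,hi)
        mar=min(mar,(q-lo).min(),(hi-q).min())
        if out is not None:out.append(q)
    a,b,J=fkj(q);return q,np.linalg.norm(np.r_[p-a,.3*rv(b.T@Rt)]),mar
def tcp(g,Rt): return np.array(g)+Rt[:,2]*.0187
E
cat > search.py <<'E'
from fast import *
import sys
q0=np.array(log()[-1][0]);rng=np.random.default_rng(1)
g=np.array([.400+.095*.819,-.2215,.0405+.095*.574]);T=np.radians(25)
S=down(-.015,T);Sp=tcp(g,S);sb=Sp-S[:,2]*.07
out=[]
for k in range(400):
    q=q0;v=[]
    m=9
    for _ in range(2):
        y=rng.uniform(-1.2,1.2);t=rng.uniform(-.3,.6);r=rng.uniform(-.7,.7)
        Rt=down(y,t)@R.from_euler("x",r).as_matrix();p=np.array([rng.uniform(.4,.6),rng.uniform(-.35,-.05),rng.uniform(.28,.36)])
        q,e,mm=goto(q,p,Rt,mm=.1,ang=.3);m=min(m,mm);v.append(np.r_[y,t,r,p].round(2))
        if m<.05:break
    if m<.05 or e>.01:continue
    q,e,mm=goto(q,sb,S,mm=.1,ang=.3)
    q,e2,m3=goto(q,Sp,S,mm=.1,ang=.3)
    if e+e2<.004:out.append((round(min(mm,m3,m),2),q.round(2).tolist(),[x.tolist() for x in v]))
out.sort(key=lambda t:-t[0])
for o in out[:5]:print(o)
E
time python3 search.py
```

```text
(np.float64(0.07), [0.45, 0.35, 0.01, 2.33, -1.25, 0.2, 0.08], [[0.41, 0.32, -0.47, 0.4, -0.33, 0.36], [0.35, 0.55, -0.21, 0.55, -0.33, 0.29]])
(np.float64(0.07), [0.46, 0.35, -0.01, 2.33, -1.23, 0.19, 0.06], [[-0.16, 0.58, -0.49, 0.53, -0.29, 0.31], [-0.49, 0.44, 0.11, 0.47, -0.19, 0.32]])
(np.float64(0.07), [0.47, 0.35, -0.01, 2.33, -1.23, 0.19, 0.06], [[-1.05, -0.13, 0.1, 0.46, -0.35, 0.3], [0.46, 0.31, -0.67, 0.46, -0.09, 0.33]])
(np.float64(0.07), [0.46, 0.35, 0.0, 2.33, -1.24, 0.19, 0.07], [[-0.47, 0.51, 0.4, 0.47, -0.17, 0.33], [1.05, 0.57, 0.32, 0.43, -0.17, 0.29]])
(np.float64(0.06), [0.48, 0.35, -0.03, 2.33, -1.21, 0.18, 0.04], [[0.12, -0.13, -0.57, 0.41, -0.16, 0.33], [0.69, 0.29, 0.03, 0.43, -0.13, 0.28]])
real	0m19.837s
user	0m20.230s
sys	0m0.109s
```

```bash
cat > search2.py <<'E'
from fast import *
import sys
from multiprocessing import Pool
q0=np.array(log()[-1][0])
g=np.array([.400+.095*.819,-.2215,.0405+.095*.574])
sl=np.array([.819,-.012,.574])
fx=np.array([np.cos(.2),-np.sin(.2),0]);gm=np.array([.556,.163,.08])
K=dict(mm=.1,ang=.3)
def leg(q,m,p,Rt,flip=None):
    q,e,mm=goto(q,p,Rt,flip,**K)
    return q,(min(m,mm) if e<.006 else -1)
def vias(rng,q,m,v,n,flipped):
    for i in range(n):
        y=rng.uniform(-1.,1.);t=rng.uniform(-.2,.8);r=rng.uniform(-.7,.7)
        Rt=down(y,t)@R.from_euler("x",r).as_matrix()@(F if flipped else np.eye(3));p=np.array([rng.uniform(.45,.65),rng.uniform(-.3,.05),rng.uniform(.32,.38)])
        fl=[0,0,rng.choice([-1,1])] if i==0 else None
        q,e,mm=goto(q,p,Rt,fl,**K);m=min(m,mm);v.append([*np.r_[y,t,r,p].round(2).tolist(),fl and int(fl[2])])
        if m<.03 or e>.006: return q,-1
    return q,m
def one(seed):
    rng=np.random.default_rng(seed);sf=bool(seed%2);th=rng.choice([22,25,30,35,40]) if not sf else rng.choice([25,30,35,40,45])
    A=F if sf else np.eye(3);B=np.eye(3) if sf else F;th=np.radians(th)
    q=q0;v=[];m=9
    q,m=vias(rng,q,m,v,rng.integers(1,3),sf)
    if m<.03:return
    S=down(-.015,th)@A;Sp=tcp(g,S)
    q,m=leg(q,m,Sp-S[:,2]*.07,S)
    if m>.0:q,m=leg(q,m,Sp,S)
    qs=q
    if m<.03:return
    q,m=leg(q,m,Sp+sl*.12,S)
    if m<.03:return
    v.append("|")
    q,m=vias(rng,q,m,v,1,not sf)
    if m<.03:return
    Fk=down(-.2,np.radians(35)-th)@B;fp=tcp(gm-fx*.050,Fk)
    q,m=leg(q,m,fp-fx*.09,Fk)
    if m>.03:q,m=leg(q,m,fp,Fk)
    qf=q
    if m<.03:return
    q,m=leg(q,m,fp-fx*.09,Fk)
    if m>.03:q,m=leg(q,m,np.array([.5,0,.33]),Fk)
    if m<.03:return
    v.append("|")
    for n in (0,1):
        q2,m2=vias(rng,q,m,v,n,not sf)
        if m2<.03:continue
        E=down(-.015,np.radians(70)-th)@B;Ep=tcp(g,E)
        q2,m2=leg(q2,m2,Ep+sl*.09,E)
        if m2>.03:q2,m2=leg(q2,m2,Ep,E)
        if m2>.03:return (round(float(m2),3),sf,round(float(np.degrees(th))),v,qs.round(2).tolist(),qf.round(2).tolist(),q2.round(2).tolist())
if __name__=="__main__":
    with Pool() as P: r=[x for x in P.map(one,range(int(sys.argv[1])),chunksize=10) if x]
    r.sort(key=lambda t:-t[0]);print(len(r))
    for x in r[:5]:print(x)
E
nproc; export OMP_NUM_THREADS=1; time timeout 200 python3 search2.py 3000
```

```text
4
0
real	1m4.365s
user	4m11.730s
sys	0m0.227s
```

```bash
cat > s3.py <<'E'
from search2 import *
def st(seed):
    rng=np.random.default_rng(seed);sf=bool(seed%2);th=float(rng.choice([20,25,30,35,40,45]))
    A=F if sf else np.eye(3);q=q0;v=[];m=9
    q,m=vias(rng,q,m,v,rng.integers(1,4),sf)
    if m<.02:return (sf,th,-1,0,0)
    S=down(-.015,np.radians(th))@A;Sp=tcp(g,S)
    q,e,mm=goto(q,Sp-S[:,2]*.07,S,**K); q,e2,m2=goto(q,Sp,S,**K)
    return (sf,th,round(float(min(m,mm,m2)) if e+e2<.008 else -.5,2),q.round(2).tolist(),v)
if __name__=="__main__":
    with Pool() as P: r=P.map(st,range(2400),chunksize=10)
    for sf in (0,1):
        for th in (20,25,30,35,40,45):
            x=sorted([t for t in r if t[0]==sf and t[1]==th],key=lambda t:-t[2])
            print(sf,th,len(x),sum(t[2]>-.6 for t in x),sum(t[2]>=.02 for t in x),x[0][2:])
E
python3 s3.py
```

```text
0 20 175 77 77 (0.18, [0.24, 0.35, 0.25, 2.29, -0.89, 0.3, -0.3], [[-0.52, 0.07, 0.4, 0.58, -0.11, 0.34, 1], [-0.3, 0.27, -0.08, 0.52, -0.09, 0.36, None], [-0.46, 0.51, 0.68, 0.52, -0.08, 0.36, None]])
0 25 213 86 29 (0.07, [0.47, 0.35, -0.01, 2.33, -1.23, 0.19, 0.06], [[-0.78, 0.33, 0.49, 0.5, -0.02, 0.37, 1], [0.82, 0.58, -0.24, 0.59, -0.15, 0.37, None]])
0 30 191 70 0 (-0.5, [0.99, 0.44, -0.63, 2.33, -0.91, 0.12, -0.2], [[-0.31, 0.17, -0.18, 0.65, -0.08, 0.36, 1], [0.36, -0.08, -0.63, 0.62, -0.3, 0.38, None]])
0 35 209 73 0 (-0.5, [1.73, 1.01, -1.27, 2.41, -1.32, 0.12, 0.83], [[-0.85, 0.07, 0.17, 0.64, -0.27, 0.36, 1], [0.02, 0.55, 0.53, 0.55, -0.02, 0.32, None], [0.46, 0.57, -0.61, 0.47, -0.16, 0.34, None]])
0 40 208 76 0 (-0.5, [2.62, 2.09, -1.27, 2.57, -1.32, 0.12, 2.74], [[0.97, 0.12, 0.4, 0.62, -0.16, 0.35, -1]])
0 45 204 82 0 (-0.5, [2.62, 2.09, -1.27, 2.57, -1.32, 0.12, 2.74], [[-0.08, -0.08, 0.03, 0.53, -0.27, 0.33, 1]])
1 20 182 56 53 (0.13, [0.39, 0.35, 0.05, 2.27, -0.67, 0.25, 2.61], [[0.1, 0.51, 0.49, 0.46, -0.03, 0.38, -1]])
1 25 208 64 0 (0.0, [0.68, 0.37, -0.28, 2.3, -0.71, 0.12, 2.69], [[0.06, 0.22, 0.23, 0.46, 0.04, 0.32, -1]])
1 30 188 61 0 (-0.5, [0.87, 0.4, -0.51, 2.34, 0.61, 0.12, 1.39], [[-0.39, 0.05, -0.39, 0.61, -0.22, 0.37, -1], [-0.16, 0.29, 0.57, 0.61, -0.25, 0.36, None], [-0.19, 0.79, -0.4, 0.53, 0.03, 0.35, None]])
1 35 193 78 0 (-0.5, [1.2, 0.5, -0.86, 2.36, -0.67, 0.12, 2.74], [[-0.91, -0.18, 0.47, 0.57, -0.22, 0.37, -1], [-0.16, 0.25, 0.64, 0.63, -0.2, 0.34, None]])
1 40 214 84 2 (0.02, [0.9, 0.45, -0.46, 2.48, 3.5, 0.4, -1.41], [[-0.38, 0.59, 0.6, 0.6, -0.22, 0.36, -1], [-0.47, 0.8, -0.48, 0.65, -0.23, 0.38, None]])
1 45 215 79 7 (0.02, [0.96, 0.51, -0.5, 2.53, 3.46, 0.55, -1.32], [[0.63, 0.14, -0.64, 0.56, -0.25, 0.36, -1], [-0.09, 0.78, 0.39, 0.62, -0.11, 0.38, None], [-0.96, 0.69, -0.15, 0.5, -0.11, 0.38, None]])
```

```bash
python3 - <<'E'
from fast import *
from h import plan
q0=np.array(log()[-1][0])
s=.09;g=np.array([.400+s*.819,-.2215,.0405+s*.574]);T=np.radians(22)
S=down(-.015,T);Sp=tcp(g,S);print(Sp)
q,e,m=goto(q0,Sp-S[:,2]*.06,S);print(q.round(2),e.round(4),m.round(2))
q,e,m=goto(q,Sp,S);print(q.round(2),e.round(4),m.round(2))
plan(S,Sp-S[:,2]*.06,4,1)
E
```

```text
[ 0.48071436 -0.22160507  0.07482166]
[ 0.43  0.23  0.04  2.28 -0.56  0.33 -0.62] 0.0 0.21
[ 0.52  0.36 -0.1   2.29 -0.7   0.19 -0.48] 0.0001 0.07
[-0.006, 0.003, 0.006, -4.4, 0.5, 18.9, 1.0],[-0.006, 0.003, 0.006, -4.4, 0.4, 18.9, 1.0],[-0.006, 0.003, 0.006, -4.5, 0.3, 18.8, 1.0],[-0.006, 0.003, 0.006, -4.6, 0.2, 18.8, 1.0],state t 3.05 [ 0.4472 -0.2205  0.2072] turn/row deg 0.55 mm/row 19.381223541991737
```

Emit:
jog_arm(
  commands=[
    [-0.006, 0.003, 0.006, -4.5, 0.5, 19, 1],
    [-0.006, 0.003, 0.006, -4.5, 0.5, 19, 1],
    [-0.006, 0.003, 0.006, -4.5, 0.5, 19, 1],
    [-0.006, 0.003, 0.006, -4.5, 0.5, 19, 1],
    [0, 0, 0, 0, 0, 0, 1],
  ],
)

```text
time: 3.55
tcp_pos: [0.4667, -0.225, 0.1402]
ee_rot: [0.009, 0.98, -0.008, 0.197]
contact_force: [-0.6, -0.2, 0.1]
grip_width: 0.0859
```

```bash
python3 - <<'E'
from fast import *
from h import *
import pickle
print(np.round(log()[-1][0],3))
plan(down(-.015,np.radians(22)),np.array([.4807,-.2216,.0748]),4,1)
d=cam("wrist");pickle.dump(d,open("w3.pkl","wb"));img,K,Rc,c=d
h=cv2.cvtColor(img,cv2.COLOR_RGB2HSV);H,S,V=[h[...,i].astype(int) for i in range(3)]
g=((H>50)&(H<75)&(S>120));o=((H>3)&(H<18)&(S>150))
ys=np.where(g.any(1))[0];print("rows",ys.min(),ys.max())
for y in np.linspace(ys.min()+3,ys.max()-3,6).astype(int):
    x=np.where(g[y])[0];print(y,x.min(),x.max(),V[y,x].mean().round(),end="; ")
ys=np.where(o.sum(1)>5)[0];print("orange rows",ys.min(),ys.max())
for y in np.linspace(ys.min()+3,ys.max()-3,5).astype(int):
    x=np.where(o[y])[0];print(y,x.min(),x.max(),end="; ")
t=np.radians(35);print()
for s in(75,90,190):
    print(s,proj(K,Rc,c,[.400+s/1000*np.cos(t)-.012*np.sin(t),-.2215,.0405+s/1000*np.sin(t)+.012*np.cos(t)]).round(1))
E
```

```text
[ 0.41   0.225  0.049  2.257 -0.517  0.332 -0.669]
[0.004, -0.003, 0.0, -3.1, -1.2, 16.4, 1.0],[0.004, -0.003, 0.0, -3.0, -1.1, 16.4, 1.0],[0.004, -0.003, 0.0, -3.0, -1.0, 16.4, 1.0],[0.004, -0.003, 0.0, -2.9, -1.0, 16.4, 1.0],state t 3.55 [ 0.4667 -0.225   0.1402] turn/row deg 0.28 mm/row 16.738996697527984
rows 58 418
61 243 283 78.0; 131 242 283 95.0; 202 244 281 95.0; 273 245 391 155.0; 344 137 137 9.0; Traceback (most recent call last):
  File "<stdin>", line 11, in <module>
    return umr_minimum(a, axis, None, out, keepdims, initial, where)
ValueError: zero-size array to reduction operation minimum which has no identity
```

```bash
python3 - <<'E'
from h import *
import pickle
img,K,Rc,c=pickle.load(open("w3.pkl","rb"))
h=cv2.cvtColor(img,cv2.COLOR_RGB2HSV);H,S,V=[h[...,i].astype(int) for i in range(3)]
g=((H>50)&(H<75)&(S>120)&(V>40));o=((H>3)&(H<18)&(S>150)&(V>60));g[:,:200]=0;g[:,330:]=0
for y in (56,60,64,100,200,260,280,290,294,298,302,306):
    x=np.where(g[y])[0];print(y,(x.min(),x.max(),V[y,x].mean().round()) if len(x) else 0,end="; ")
print()
for y in range(296,400,12):
    x=np.where(o[y])[0];print(y,(x.min(),x.max()) if len(x) else 0,end="; ")
t=np.radians(35);print()
for s in(75,90,190):
    print(s,proj(K,Rc,c,[.400+s/1000*np.cos(t)-.012*np.sin(t),-.2215,.0405+s/1000*np.sin(t)+.012*np.cos(t)]).round(1))
E
```

```text
56 0; 60 (np.int64(243), np.int64(283), np.float64(78.0)); 64 (np.int64(241), np.int64(284), np.float64(95.0)); 100 (np.int64(242), np.int64(284), np.float64(96.0)); 200 (np.int64(244), np.int64(281), np.float64(95.0)); 260 (np.int64(245), np.int64(280), np.float64(163.0)); 280 (np.int64(245), np.int64(280), np.float64(158.0)); 290 (np.int64(247), np.int64(278), np.float64(162.0)); 294 0; 298 0; 302 0; 306 0; 
296 (np.int64(235), np.int64(291)); 308 (np.int64(233), np.int64(292)); 320 (np.int64(232), np.int64(293)); 332 (np.int64(230), np.int64(295)); 344 (np.int64(231), np.int64(294)); 356 (np.int64(231), np.int64(294)); 368 (np.int64(232), np.int64(293)); 380 (np.int64(264), np.int64(278)); 392 0; 
75 [263.3 291.8]
90 [262.7 269. ]
190 [257.9  61.3]
```

Emit:
jog_arm(
  commands=[
    [0.004, -0.003, -0.002, -3, -1, 16, 1],
    [0.004, -0.003, -0.002, -3, -1, 16, 1],
    [0.004, -0.003, 0, -3, -1, 16, 1],
    [0.004, 0, 0, -3, -1, 16, 1],
    [0, 0, 0, 0, 0, 4, 1],
  ],
)

```text
time: 4.1
tcp_pos: [0.4898, -0.2249, 0.0827]
ee_rot: [0.006, 0.98, -0.004, 0.199]
contact_force: [0.1, -1.1, 0.4]
grip_width: 0.0854
```

```bash
python3 - <<'E'
from fast import *
from h import *
print(np.round(log()[-1][0],3))
plan(down(-.02,np.radians(22)),np.array([.4807,-.2218,.0748]),1,1)
E
```

```text
[ 0.526  0.369 -0.113  2.259 -0.658  0.181 -0.522]
[0.005, -0.017, 0.012, -11.5, -3.1, 3.7, 1.0],state t 4.1 [ 0.4898 -0.2249  0.0827] turn/row deg 1.21 mm/row 12.44860444598909
```

Emit:
jog_arm(
  commands=[
    [0.004, -0.005, 0.005, -6, -2, 3, 1],
    [0, 0, 0.004, -5, -1.5, 3, 1],
    [0, 0, 0, 0, 0, 0, 1],
  ],
)

```text
time: 4.4
tcp_pos: [0.4832, -0.2218, 0.0754]
ee_rot: [0.004, 0.98, -0.009, 0.198]
contact_force: [0.5, 0.7, 0.2]
grip_width: 0.0853
```

Emit:
jog_arm(
  commands=[
    [0, 0, 0, 0, 0, 0, 0],
    [0, 0, 0, 0, 0, 0, 0],
    [0, 0, 0, 0, 0, 0, 0],
    [0, 0, 0, 0, 0, 0, 0],
    [0, 0, 0, 0, 0, 0, 0],
  ],
  newtons=70,
)

```text
time: 4.9
tcp_pos: [0.4836, -0.2222, 0.0771]
ee_rot: [0.004, 0.98, -0.009, 0.199]
contact_force: [-2.0, 1.1, 4.2]
grip_width: 0.0173
```

```bash
python3 - <<'E'
from fast import *
from h import *
print(np.round(log()[-1][0],3)); s=manip.get_state();print(s["ee_rot"],s["grip_width"])
plan(down(-.02,np.radians(22)),np.array([.4807,-.2218,.0748]),1,1)
d=cam("wrist");save("w4.png",d[0])
E
```

```text
[ 0.552  0.375 -0.143  2.276 -0.685  0.159 -0.499]
[ 0.00404929  0.97997151 -0.00871144  0.1989059 ] 0.017290617373633972
[0.004, -0.017, 0.003, -3.5, -0.3, 1.0, 1.0],state t 4.9 [ 0.4836 -0.2222  0.0771] turn/row deg 0.99 mm/row 3.709113173588648
```

Emit:
jog_arm(
  commands=[
    [0, 0, 0, -0.6, 0, -3, 0],
    [0, 0, 0, 10, 0, -2, 0],
    [0, 0, 0, 20, 0, -4, 0],
    [0, 0, 0, 24, 0, -5, 0],
    [0, 0, 0, 24, 0, -5, 0],
    [0, 0, 0, 24, 0, -5, 0],
    [0, 0, 0, 24, 0, -10, 0],
    [0, 0, 0, 10, 0, -25, 0],
    [0, 0, 0, 5, 0, -35, 0],
    [0, 0, 0, 0, 0, -40, 0],
  ],
)

```text
time: 5.95
tcp_pos: [0.5582, -0.2203, 0.252]
ee_rot: [0.001, 0.982, -0.009, 0.188]
contact_force: [1.3, 0.3, -2.2]
grip_width: 0.0174
```

```bash
python3 - <<'E'
from fast import *
from h import *
print(np.round(log()[-1][0],3)); s=manip.get_state();print(s["ee_rot"],s["grip_width"])
d=cam("wrist");save("w5.png",d[0])
E
```

```text
[ 0.094  0.194  0.32   1.951 -0.322  0.676 -0.973]
[ 0.001123    0.98205131 -0.00918683  0.18838677] 0.01735835374645501
```

View pics/w5.png

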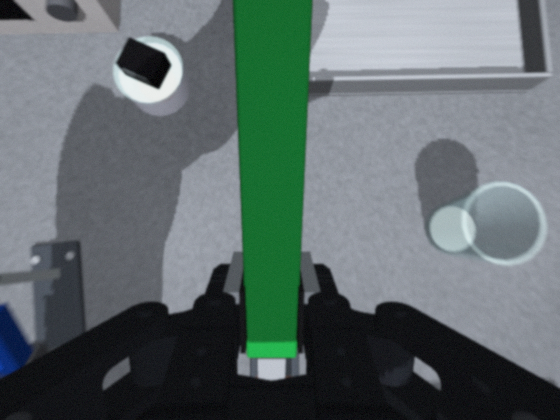

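The handle is centred between the pads (columns 240–300, bottom edge at row 355) and the paddle is clear of the holder. Next I move beside the fork for a close look before flipping.

```bash
python3 - <<'E'
from fast import *
from h import *
S=down(-.1,np.radians(12));P=np.array([.50,.06,.34])
q,e,m=goto(np.array(log()[-1][0]),P,S);print(q.round(2),e,m)
plan(S,P,8,0)
E
```

```text
[-0.4   0.04  0.12  1.84  0.08  1.06 -1.98] 5.5065216888183285e-05 0.4766798712355586
[-0.003, -0.022, 0.009, -3.6, -35.1, -12.4, 0.0],[-0.003, -0.022, 0.009, -4.2, -35.1, -12.5, 0.0],[-0.003, -0.022, 0.009, -4.8, -35.0, -12.5, 0.0],[-0.003, -0.022, 0.009, -5.4, -34.9, -12.4, 0.0],[-0.003, -0.022, 0.009, -6.0, -34.8, -12.4, 0.0],[-0.003, -0.022, 0.009, -6.6, -34.7, -12.4, 0.0],[-0.003, -0.022, 0.009, -7.2, -34.6, -12.3, 0.0],[-0.003, -0.022, 0.009, -7.8, -34.5, -12.3, 0.0],state t 6.0 [ 0.5581 -0.2224  0.2587] turn/row deg 1.39 mm/row 37.44085676557416
```

Emit:
jog_arm(
  commands=[
    [0, -0.022, 0.009, -4, -35, -13, 0],
    [0, -0.022, 0.009, -4, -35, -13, 0],
    [0, -0.022, 0.009, -5, -35, -13, 0],
    [0, -0.022, 0.009, -5, -35, -13, 0],
    [0, -0.022, 0.009, -6, -35, -12, 0],
    [0, -0.022, 0.009, -7, -35, -12, 0],
    [0, -0.022, 0.009, -7, -35, -12, 0],
    [0, -0.022, 0.009, -8, -35, -12, 0],
    [0, 0, 0, 0, 0, 0, 0],
    [0, 0, 0, 0, 0, 0, 0],
  ],
)

```text
time: 7.0
tcp_pos: [0.4915, 0.068, 0.3457]
ee_rot: [-0.004, 0.994, -0.05, 0.101]
contact_force: [-0.5, -0.8, -2.4]
grip_width: 0.0165
```

```bash
python3 - <<'E'
from fast import *
from h import *
import pickle
print(np.round(log()[-1][0],3)); s=manip.get_state();print(s["ee_rot"],s["tcp_pos"],s["grip_width"],abs(s["qd"]).max())
d=cam("wrist");save("w6.png",d[0]);pickle.dump(d,open("w6.pkl","wb"))
E
```

```text
[-0.393  0.014  0.106  1.855  0.065  1.08  -1.984]
[-0.00417768  0.99362487 -0.05020787  0.10085301] [0.49151465 0.06800017 0.34568128] 0.016516346971002533 0.03696081877907111
```

View pics/w6.png

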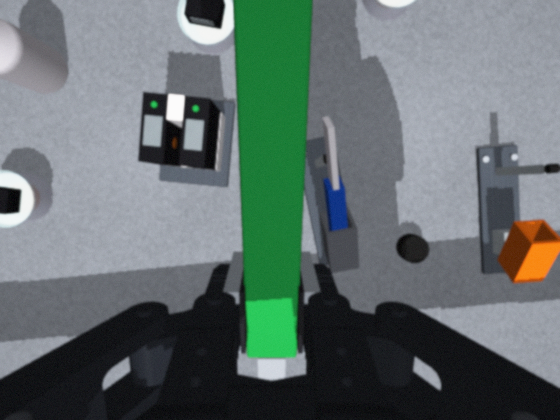

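The fork is clear of the handle at (140–220, 92–170), with the white back wall top at (176,107). I'll enlarge it.

```bash
python3 - <<'E'
from h import *
import pickle
img=pickle.load(open("w6.pkl","rb"))[0]
save("w6c.png",cv2.resize(img[85:190,130:240],None,fx=5.6,fy=5.6,interpolation=cv2.INTER_CUBIC))
E
```

```text
(no output)
```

View pics/w6c.png

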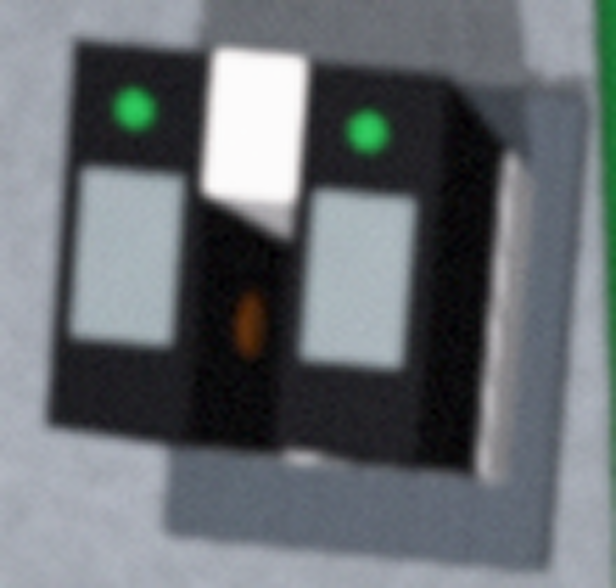

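Crop (5.6x, offset 130,85): the white wall's front edge at the top runs from (203,192) to (297,205). The gap's front corners on top are about (183,438) and (276,449), and the left block's outer corners are (77,40) and (50,425).

```bash
python3 - <<'E'
from h import *
import pickle
img,K,Rc,c=pickle.load(open("w6.pkl","rb"))
P=lambda x,y,z=.115: onz(K,Rc,c,(130+(x+.5)/5.6-.5,85+(y+.5)/5.6-.5),z)[:2]
bl,br,fl,fr=P(203,192),P(297,205),P(183,438),P(276,449);ol,of=P(77,40),P(50,425);orr,orf=P(441,82),P(413,466)
print("gapw",np.linalg.norm(bl-br)*1e3,np.linalg.norm(fl-fr)*1e3,"depth",np.linalg.norm((bl+br-fl-fr)/2)*1e3)
print("block thickness l,r",np.linalg.norm(fl-of)*1e3,np.linalg.norm(fr-orf)*1e3,"total",np.linalg.norm(of-orf)*1e3)
for a,b in((bl,fl),(br,fr),(ol,of),(orr,orf)):d=a-b;print("yaw",np.arctan2(d[1],d[0]).round(3))
for a,b in((bl,br),(fl,fr),(of,orf),(ol,orr)):d=a-b;print("yaw",np.arctan2(-d[0],d[1]).round(3))
print("mouth",(fl+fr)/2,(of+orf)/2,"back",(bl+br)/2)
E
```

```text
gapw 17.192024905314696 17.10413409794792 depth 44.24851059498056
block thickness l,r 24.44723079707463 25.18256976776044 total 66.7294771714126
yaw -0.202
yaw -0.203
yaw -0.195
yaw -0.186
yaw -0.239
yaw -0.218
yaw -0.213
yaw -0.217
mouth [0.55828239 0.16853968] [0.55789188 0.16824734] back [0.6016276  0.15964453]
```

```bash
cat > s4.py <<'E'
from search2 import *
q0=np.array(log()[-1][0]);th=np.radians(22.9);s=.0966
fl=np.array([.3985,-.2200,.043]);sl=np.array([.819,-.018,.574])
ge=fl+sl*s; gb=np.array([.602,.159,.08]);gf=gb-fx*.0934
Fk=down(-.2,np.radians(12.1))@F;E=down(-.02,np.radians(47.1))@F
def one(seed):
    rng=np.random.default_rng(seed);v=[];m=9;q=q0
    d=int(rng.choice([-1,1]))
    p=np.array([rng.uniform(.42,.55),rng.uniform(-.05,.1),.34]);t=rng.uniform(0,.4)
    q,e,mm=goto(q,p,down(-.2,t)@F,[0,0,d],**K);v.append([d,*p.round(2).tolist(),round(t,2)])
    m=mm
    if m<.05:return (0,m)
    fp=tcp(gf,Fk)
    q,m=leg(q,m,fp-fx*.09+np.array([0,0,.1]),Fk)
    if m>.05:q,m=leg(q,m,fp-fx*.09,Fk)
    if m>.05:q,m=leg(q,m,fp,Fk)
    if m<.05:return (1,m)
    qf=q
    q,m=leg(q,m,fp-fx*.09,Fk)
    if m>.05:q,m=leg(q,m,np.array([.45,.1,.3]),Fk)
    if m<.05:return (2,m)
    n=rng.integers(0,3)
    for _ in range(n):
        y=rng.uniform(-.8,.8);t=rng.uniform(.1,1.0);r=rng.uniform(-.5,.5);p=np.array([rng.uniform(.45,.65),rng.uniform(-.3,.1),rng.uniform(.3,.38)])
        q,e,mm=goto(q,p,down(y,t)@R.from_euler("x",r).as_matrix()@F,**K);m=min(m,mm);v.append([round(x,2) for x in (y,t,r,*p)])
        if m<.02 or e>.006:return (3,m)
    Ep=tcp(ge,E);o=[]
    for off in (.09,.06,.04,.025,.015,0):
        q,e,mm=goto(q,Ep+sl*off,E,**K);o.append((off,round(float(mm),2),round(float(e),3)))
        if e>.006: break
    ok=[x for x in o if x[2]<.006]
    return (4-100*0 if not ok else 10-ok[-1][0]*100+ok[-1][1],m,v,o,qf.round(2).tolist(),q.round(2).tolist())
if __name__=="__main__":
    with Pool() as P: r=P.map(one,range(1600),chunksize=10)
    from collections import Counter
    print(Counter(x[0] if x[0]<4 else 4 for x in r))
    for x in sorted([x for x in r if x[0]>=4],key=lambda t:-t[0])[:5]:print(x)
E
time python3 s4.py
```

```text
Counter({0: 815, 4: 604, 3: 181})
(10.06, np.float64(0.09121899281394419), [[-1, 0.51, 0.01, 0.34, 0.26], [-0.06, 0.81, 0.24, np.float64(0.65), np.float64(-0.11), np.float64(0.38)], [-0.24, 0.89, -0.45, np.float64(0.5), np.float64(0.02), np.float64(0.31)]], [(0.09, 0.04, 0.0), (0.06, 0.12, 0.0), (0.04, 0.11, 0.0), (0.025, 0.11, 0.0), (0.015, 0.09, 0.0), (0, 0.06, 0.0)], [-0.46, 0.43, -0.08, 2.12, 0.4, 0.46, 0.49], [1.39, 0.8, -1.16, 2.51, 2.67, 0.6, -0.42])
(10.04, np.float64(0.2584935731561854), [[-1, 0.49, -0.01, 0.34, 0.13], [-0.29, 0.45, 0.3, np.float64(0.47), np.float64(-0.15), np.float64(0.36)], [0.41, 0.64, -0.37, np.float64(0.52), np.float64(0.05), np.float64(0.38)]], [(0.09, 0.0, 0.0), (0.06, 0.16, 0.0), (0.04, 0.12, 0.0), (0.025, 0.09, 0.0), (0.015, 0.07, 0.0), (0, 0.04, 0.0)], [-0.47, 0.43, -0.07, 2.12, 0.39, 0.46, 0.5], [1.23, 0.64, -0.88, 2.53, 3.08, 0.55, -0.88])
(10.04, np.float64(0.235375635755533), [[-1, 0.52, 0.09, 0.34, 0.04], [-0.07, 0.61, 0.47, np.float64(0.55), np.float64(-0.02), np.float64(0.35)], [0.09, 0.72, -0.22, np.float64(0.61), np.float64(-0.06), np.floa
[... 344 characters left out ...]
), np.float64(0.37)]], [(0.09, 0.02, 0.0), (0.06, 0.15, 0.0), (0.04, 0.12, 0.0), (0.025, 0.09, 0.0), (0.015, 0.07, 0.0), (0, 0.04, 0.0)], [-0.45, 0.43, -0.1, 2.12, 0.42, 0.46, 0.47], [1.18, 0.61, -0.8, 2.53, 3.18, 0.56, -0.99])
(10.04, np.float64(0.15328213284761988), [[-1, 0.49, 0.01, 0.34, 0.21], [0.33, 1.0, -0.22, np.float64(0.54), np.float64(0.09), np.float64(0.37)], [-0.24, 0.35, -0.46, np.float64(0.48), np.float64(-0.02), np.float64(0.36)]], [(0.09, 0.08, 0.0), (0.06, 0.15, 0.0), (0.04, 0.11, 0.0), (0.025, 0.08, 0.0), (0.015, 0.06, 0.0), (0, 0.04, 0.0)], [-0.48, 0.43, -0.06, 2.13, 0.39, 0.46, 0.5], [1.16, 0.59, -0.76, 2.53, 3.22, 0.56, -1.03])
real	0m44.399s
user	2m51.468s
sys	0m0.196s
```

Emit:
jog_arm(
  commands=[
    [0, 0, -0.14, 0, 0, 0, 0],
    [0, 0, -0.14, 0, 0, 0, 0],
    [0, 0, -0.14, 0, 0, 0, 0],
    [0, 0, -0.14, 0, 0, 0, 0],
    [0, 0, -0.14, 0, 0, 0, 0],
    [0, 0, -0.14, 0, 0, 0, 0],
    [0, 0, -0.14, 0, 0, 0, 0],
    [0, 0, -0.14, 0, 0, 0, 0],
    [0, 0, -0.14, 0, 0, 0, 0],
    [0, 0, -0.14, 0, 0, 0, 0],
  ],
)

```text
time: 8.05
tcp_pos: [0.4891, 0.0537, 0.3394]
ee_rot: [0.063, 0.782, 0.616, 0.073]
contact_force: [0.8, -0.6, -1.7]
grip_width: 0.0171
```

```bash
python3 - <<'E'
from fast import *
from h import *
print(np.round(log()[-1][0],3)); s=manip.get_state()
plan(down(-.2,np.radians(12.1))@F,np.array([.47,.06,.34]),1,0,[0,0,-1])
E
```

```text
[-0.363  0.016  0.103  1.867  0.064  1.075 -0.522]
[0.007, -0.039, -1.611, 1.7, -19.6, -4.4, 0.0],state t 8.05 [0.4891 0.0537 0.3394] turn/row deg 92.32 mm/row 20.15917510068834
```

Emit:
jog_arm(
  commands=[
    [0, -0.004, -0.14, 0, 0, 0, 0],
    [0, -0.004, -0.14, 0, 0, 0, 0],
    [0, -0.004, -0.14, 0, 0, 0, 0],
    [0, -0.004, -0.14, 0, 0, 0, 0],
    [0, -0.004, -0.14, 0, 0, 0, 0],
    [0, -0.004, -0.14, 0, 0, 0, 0],
    [0, -0.004, -0.14, 0, 0, 0, 0],
    [0, -0.004, -0.14, 0, 0, 0, 0],
    [0, -0.004, -0.14, 0, 0, 0, 0],
    [0, 0, -0.14, 0, 0, 0, 0],
  ],
)

```text
time: 9.05
tcp_pos: [0.4865, 0.0379, 0.333]
ee_rot: [0.101, 0.184, 0.978, -0.006]
contact_force: [-0.1, -1.1, -1.4]
grip_width: 0.0171
```

```bash
python3 - <<'E'
from fast import *
from h import *
print(np.round(log()[-1][0],3))
import s4
Fk=s4.Fk;fp=tcp(s4.gf,Fk)-s4.fx*.095;print(fp, tcp(s4.gf,Fk))
plan(Fk,fp+np.array([0,0,.1]),6,0,[0,0,-1])
E
```

```text
[-0.346  0.013  0.086  1.887  0.11   1.065  0.894]
[0.42119719 0.19565054 0.06171545] [0.51430351 0.17677696 0.06171545]
[-0.002, -0.001, -0.029, 25.1, 19.8, 24.6, 0.0],[-0.002, -0.001, -0.029, 24.5, 20.5, 24.6, 0.0],[-0.002, -0.001, -0.029, 24.0, 21.2, 24.6, 0.0],[-0.002, -0.001, -0.029, 23.4, 21.8, 24.6, 0.0],[-0.002, -0.001, -0.029, 22.8, 22.4, 24.6, 0.0],[-0.002, -0.001, -0.029, 22.2, 23.0, 24.6, 0.0],state t 9.05 [0.4865 0.0379 0.333 ] turn/row deg 1.64 mm/row 40.30740582159704
```

Emit:
jog_arm(
  commands=[
    [0, 0, -0.03, 25, 20, 25, 0],
    [0, 0, -0.03, 25, 20, 25, 0],
    [0, 0, -0.03, 24, 21, 25, 0],
    [0, 0, -0.03, 23, 22, 25, 0],
    [0, 0, -0.03, 23, 22, 25, 0],
    [0, 0, -0.03, 22, 23, 25, 0],
    [0, 0, 0, 0, 0, 0, 0],
    [0, 0, 0, 0, 0, 0, 0],
  ],
)

```text
time: 9.85
tcp_pos: [0.4205, 0.1868, 0.1513]
ee_rot: [0.101, 0.098, 0.99, -0.017]
contact_force: [0.5, -1.2, -2.6]
grip_width: 0.0173
```

```bash
python3 - <<'E'
from fast import *
from h import *
print(np.round(log()[-1][0],3))
import s4,pickle
Fk=s4.Fk;fp=tcp(s4.gf,Fk)-s4.fx*.095
plan(Fk,fp,4,0)
d=cam("scene");img=d[0];pickle.dump(d,open("sc2.pkl","wb"))
save("sc2.png",cv2.resize(img[180:320,230:410],None,fx=4.2,fy=4.2,interpolation=cv2.INTER_CUBIC))
E
```

```text
[-0.59   0.197 -0.088  2.184  0.301  0.662  0.47 ]
[-0.003, -0.001, 0.001, 4.8, 2.5, 21.8, 0.0],[-0.003, -0.001, 0.001, 4.9, 2.5, 21.8, 0.0],[-0.003, -0.001, 0.001, 4.9, 2.4, 21.8, 0.0],[-0.003, -0.001, 0.001, 4.9, 2.3, 21.8, 0.0],state t 9.85 [0.4205 0.1868 0.1513] turn/row deg 0.22 mm/row 22.508914735871876
```

View pics/sc2.png

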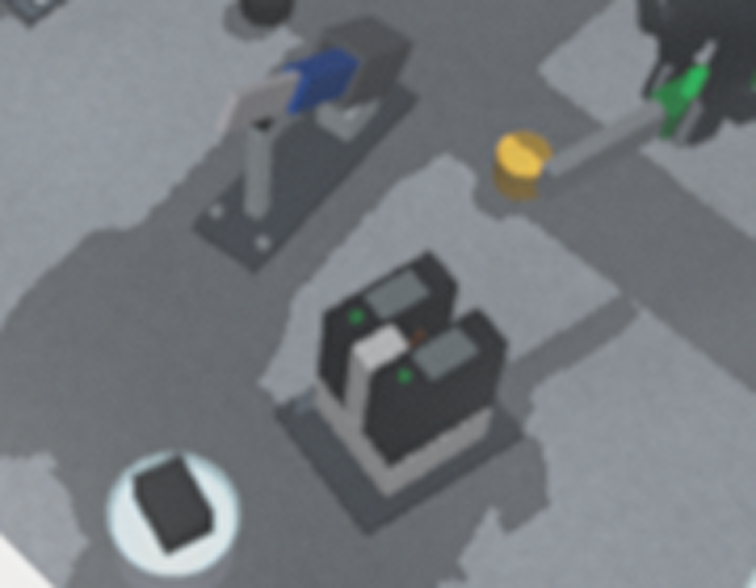

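The blade points at the fork and sits above the weight; its tip is at crop (553,165). I'll descend to insertion height.

Emit:
jog_arm(
  commands=[
    [0, 0, 0, 5, 2.5, 22, 0],
    [0, 0, 0, 5, 2.5, 22, 0],
    [0, 0, 0, 5, 2.5, 22, 0],
    [0, 0, 0, 5, 2.5, 22, 0],
    [0, 0, 0, 0, 0, 5, 0],
    [0, 0, 0, 0, 0, 0, 0],
  ],
)

```text
time: 10.5
tcp_pos: [0.4305, 0.1903, 0.0596]
ee_rot: [0.107, 0.106, 0.989, -0.015]
contact_force: [-0.7, 0.5, -1.6]
grip_width: 0.0174
```

```bash
cat > tip.py <<'E'
from fast import *
from h import *
import s4,pickle
def tipof(p,Rt):
    a=np.radians(12.1);z=Rt@np.array([-np.cos(a),0,np.sin(a)]);gp=p-.0187*Rt[:,2]
    return gp+.0934*z,z,gp
def report():
    s=manip.get_state();t,z,gp=tipof(np.array(s["tcp_pos"]),q2R(s["ee_rot"]))
    G=R.from_euler("z",-.2).as_matrix();print("t",round(s["time"],2),"tip in gap_back frame mm",((G.T@(t-s4.gb))*1e3).round(1),"paddle z in gap frame",(G.T@z).round(3),"F",np.round(s["contact_force"],1),"w",round(s["grip_width"],4))
    print("q",np.round(log()[-1][0],2))
E
python3 - <<'E'
from tip import *
report()
img,K,Rc,c=pickle.load(open("sc2.pkl","rb"))
Rt=q2R([.101,.098,.99,-.017]);t,z,gp=tipof(np.array([.4205,.1868,.1513]),Rt)
print("predicted crop px of tip",((proj(K,Rc,c,t)-[230,180])*4.2).round(1))
for P in ((.558,.168,.115),(.602,.159,.115)):print("gap px",((proj(K,Rc,c,P)-[230,180])*4.2).round(1))
Fk=s4.Fk;fp=tcp(s4.gf,Fk)-s4.fx*.095
plan(Fk,fp,1,0)
d=cam("wrist")
E
```

```text
t 10.5 tip in gap_back frame mm [-84.9  -4.5  -1.7] paddle z in gap frame [ 1.    -0.014  0.005] F [-0.7  0.5 -1.6] w 0.0174
q [-0.66  0.37 -0.01  2.27  0.45  0.4   0.28]
predicted crop px of tip [545.3 184.5]
gap px [468.  294.8]
gap px [399.1 335.4]
[-0.009, 0.005, -0.012, 9.5, 3.2, -4.3, 0.0],state t 10.5 [0.4305 0.1903 0.0596] turn/row deg 0.93 mm/row 10.937509696984135
```

```bash
python3 - <<'E'
from tip import *
report()
s=manip.get_state();t,z,gp=tipof(np.array(s["tcp_pos"]),q2R(s["ee_rot"]))
o=[]
for n in("scene","top"):
    d=cam(n);pickle.dump(d,open(n+"3.pkl","wb"));img,K,Rc,c=d
    ct=proj(K,Rc,c,t).round().astype(int);x0,y0=ct[0]-32,ct[1]-35
    a=cv2.resize(img[y0:y0+75,x0:x0+65],None,fx=6,fy=6,interpolation=cv2.INTER_CUBIC)
    print(n,x0,y0)
    for i,P in enumerate((t,t-.075*z,s4.gb-s4.fx*.045)):
        u=((proj(K,Rc,c,P)-[x0,y0]+.5)*6-.5).round().astype(int);print(u);cv2.drawMarker(a,tuple(int(v) for v in u),[(255,0,0),(255,0,255),(255,255,0)][i],0,12,1)
    o.append(a)
save("chk.png",np.hstack(o))
E
```

```text
t 10.55 tip in gap_back frame mm [-84.9  -4.4  -1.3] paddle z in gap frame [ 1.    -0.014  0.005] F [-0.   0.1 -2.2] w 0.017
q [-0.66  0.37 -0.01  2.27  0.45  0.41  0.28]
scene 320 214
[197 210]
[349 123]
[121 267]
top 176 197
[192 214]
[157 381]
[199 124]
```

View pics/chk.png

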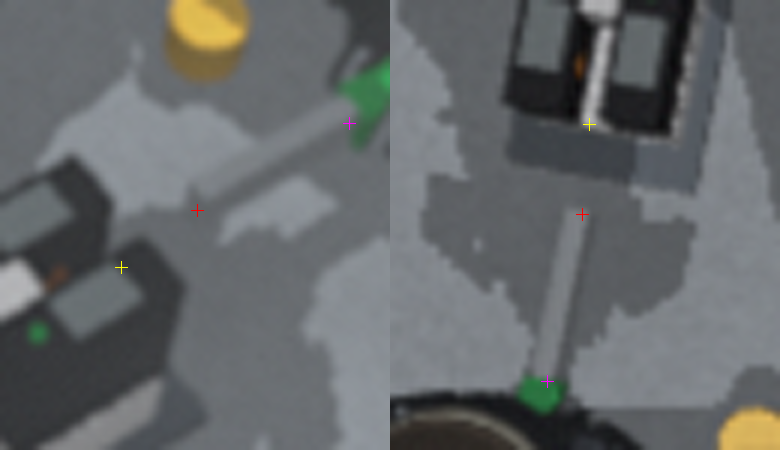

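The markers agree with the blade root and tip to within about 1–2 mm in both views. The tip is roughly 3 mm to -y of the gap line, so I'll shift it over and go to the mouth.

Emit:
jog_arm(
  commands=[
    [0, 0, 0, 0, 3, 0, 0],
    [0, 0, 0, -14, 0.5, 3, 0],
    [0, 0, 0, -14, 0, 3, 0],
    [0, 0, 0, 0, 0, 0, 0],
  ],
)

```text
time: 11.05
tcp_pos: [0.4619, 0.1903, 0.0643]
ee_rot: [0.11, 0.106, 0.988, -0.012]
contact_force: [1.0, -0.4, -2.2]
grip_width: 0.0169
```

```bash
python3 - <<'E'
from tip import *
report()
s=manip.get_state();t,z,gp=tipof(np.array(s["tcp_pos"]),q2R(s["ee_rot"]))
d=cam("top");img,K,Rc,c=d
ct=proj(K,Rc,c,t).round().astype(int);x0,y0=ct[0]-30,ct[1]-25
a=cv2.resize(img[y0:y0+60,x0:x0+60],None,fx=9,fy=9,interpolation=cv2.INTER_CUBIC)
for P in (t+[0,0,.012],t-.075*z+[0,0,.012],s4.gb-s4.fx*.045+[0,0,.035],s4.gb+[0,0,.035]):
    u=((proj(K,Rc,c,P)-[x0,y0]+.5)*9-.5).round().astype(int);print(u);cv2.drawMarker(a,tuple(int(v) for v in u),(255,0,0),0,10,1)
save("chk2.png",a)
E
```

```text
t 11.05 tip in gap_back frame mm [-54.3   1.6   3.5] paddle z in gap frame [ 1.    -0.013  0.01 ] F [ 1.  -0.4 -2.2] w 0.0169
q [-0.6   0.39 -0.03  2.21  0.43  0.43  0.35]
[272 229]
[219 481]
[275 193]
[305  41]
```

View pics/chk2.png

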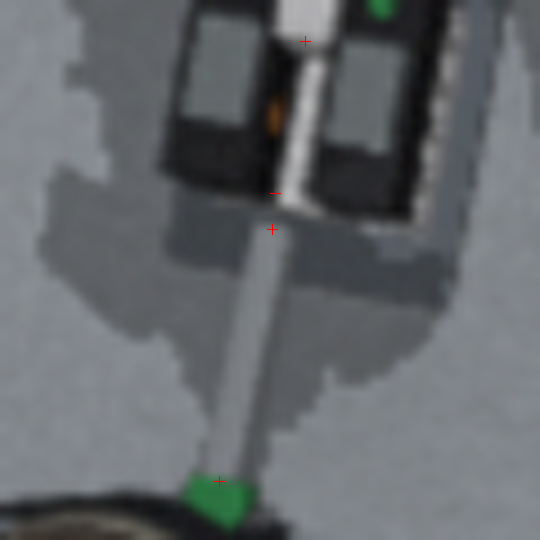

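The blade tip at (272,226) is just in front of the gap and parallel to it. The gap centre is about 1.5 mm to -y of the tip, so I'll nudge it across and insert.

Emit:
jog_arm(
  commands=[
    [0, 0, 0, -3, -1.5, 0.6, 0],
    [0, 0, 0, -10, 0, 2, 0],
    [0, 0, 0, -10, 0, 2.3, 0],
    [0, 0, 0, -10, 0, 2.3, 0],
    [0, 0, 0, -8, 0, 2, 0],
  ],
)

```text
time: 11.6
tcp_pos: [0.5026, 0.1803, 0.0647]
ee_rot: [0.109, 0.104, 0.989, -0.012]
contact_force: [-0.0, 0.4, -2.1]
grip_width: 0.017
```

```bash
python3 -c "
from tip import *
report()"
```

```text
t 11.6 tip in gap_back frame mm [-12.4   0.3   3.7] paddle z in gap frame [ 1.    -0.01   0.009] F [-0.   0.4 -2.1] w 0.017
q [-0.51  0.43 -0.05  2.13  0.4   0.45  0.45]
```

No contact so far; I'll continue gently to the wall.

Emit:
jog_arm(
  commands=[
    [0, 0, 0, -5, 0, 1, 0],
    [0, 0, 0, -4, 0, 0.8, 0],
    [0, 0, 0, -4, 0, 0.8, 0],
  ],
)

```text
time: 11.9
tcp_pos: [0.5142, 0.1771, 0.0636]
ee_rot: [0.107, 0.104, 0.989, -0.012]
contact_force: [-21.3, 4.5, 5.4]
grip_width: 0.0174
```

```bash
python3 -c "
from tip import *
report()"
```

```text
t 11.9 tip in gap_back frame mm [-0.2 -0.6  2.3] paddle z in gap frame [ 1.    -0.01   0.004] F [-21.3   4.5   5.4] w 0.0174
q [-0.48  0.44 -0.06  2.11  0.39  0.47  0.48]
```

Contact with the back wall came exactly where predicted, with 21 N along the gap. I'll hold, then withdraw.

Emit:
jog_arm(
  commands=[
    [0, 0, 0, 0, 0, 0, 0],
    [0, 0, 0, 0, 0, 0, 0],
    [0, 0, 0, 0, 0, 0, 0],
    [0, 0, 0, 0, 0, 0, 0],
  ],
)

```text
time: 12.3
tcp_pos: [0.5134, 0.1771, 0.063]
ee_rot: [0.106, 0.104, 0.989, -0.013]
contact_force: [0.0, 0.7, -1.9]
grip_width: 0.0172
```

```bash
python3 -c "
from tip import *
report()"
```

```text
t 12.3 tip in gap_back frame mm [-1.  -0.6  1.5] paddle z in gap frame [ 1.    -0.009  0.002] F [ 0.   0.7 -1.9] w 0.0172
q [-0.48  0.44 -0.06  2.11  0.39  0.47  0.49]
```

Emit:
jog_arm(
  commands=[
    [0, 0, 0, 10, 0, -2, 0],
    [0, 0, 0, 20, 0, -4, 0],
    [0, 0, 0, 25, 0, -5, 0],
    [0, 0, 0, 25, 0, -5, 0],
    [0, 0, 0, 20, 0, -15, 0],
    [0, 0, 0, 5, 0, -35, 0],
    [0, 0, 0, 0, 0, -40, 0],
    [0, 0, 0, 0, 0, -40, 0],
    [0, 0, 0, 0, 0, -40, 0],
    [0, 0, 0, 0, 0, -40, 0],
  ],
)

```text
time: 13.3
tcp_pos: [0.3533, 0.2076, 0.2635]
ee_rot: [0.103, 0.102, 0.989, -0.016]
contact_force: [0.9, 0.8, -2.5]
grip_width: 0.0171
```

```bash
cat > s5.py <<'E'
from s4 import *
q0=np.array(log()[-1][0])
def one(seed):
    rng=np.random.default_rng(seed);v=[];m=9;q=q0
    n=rng.integers(1,3)
    for _ in range(n):
        y=rng.uniform(-.8,.8);t=rng.uniform(.1,1.0);r=rng.uniform(-.5,.5);p=np.array([rng.uniform(.45,.65),rng.uniform(-.3,.1),rng.uniform(.3,.38)])
        q,e,mm=goto(q,p,down(y,t)@R.from_euler("x",r).as_matrix()@F,**K);m=min(m,mm);v.append([round(float(x),2) for x in (y,t,r,*p)]+[q.round(2).tolist()])
        if m<.08 or e>.006:return
    Ep=tcp(ge,E);o=[]
    for off in (.09,.06,.04,.025,.015,0):
        q,e,mm=goto(q,Ep+sl*off,E,**K);o.append((off,round(float(mm),2)))
        if e>.006: return
        m=min(m,mm)
    return (m,v,o,q.round(2).tolist())
if __name__=="__main__":
    print(q0.round(2),fkj(q0)[0].round(3))
    with Pool() as P: r=[x for x in P.map(one,range(2400),chunksize=10) if x]
    for x in sorted(r,key=lambda t:-t[0])[:4]:print(len(r),x)
E
python3 s5.py
```

```text
[-0.69 -0.02 -0.13  2.1   0.22  0.97  0.42] [0.347 0.205 0.266]
286 (np.float64(0.04362862315798388), [[-0.27, 0.91, -0.2, 0.49, -0.2, 0.36, [-0.22, -0.21, 0.19, 2.38, 1.34, 0.48, 0.09]]], [(0.09, 0.09), (0.06, 0.16), (0.04, 0.12), (0.025, 0.09), (0.015, 0.07), (0, 0.04)], [1.24, 0.64, -0.88, 2.53, 3.08, 0.55, -0.87])
286 (np.float64(0.039620437845093504), [[-0.56, 0.82, 0.48, 0.57, 0.04, 0.3, [-0.15, -0.03, -0.11, 2.41, 2.32, 0.21, -1.29]], [0.12, 0.54, -0.45, 0.59, -0.15, 0.33, [0.07, 0.08, -0.19, 2.02, 0.81, 0.66, 0.89]]], [(0.09, 0.04), (0.06, 0.16), (0.04, 0.12), (0.025, 0.09), (0.015, 0.07), (0, 0.05)], [1.26, 0.66, -0.92, 2.52, 3.03, 0.55, -0.82])
286 (np.float64(0.03694616846078436), [[0.34, 0.89, -0.45, 0.58, 0.08, 0.34, [-0.56, 0.0, -0.05, 2.29, 1.48, 0.66, -0.1]], [0.44, 0.33, -0.46, 0.57, 0.09, 0.33, [-0.55, 0.11, 0.01, 1.9, 0.62, 0.95, 1.07]]], [(0.09, 0.04), (0.06, 0.15), (0.04, 0.11), (0.025, 0.08), (0.015, 0.07), (0, 0.04)], [1.17, 0.6, -0.78, 2.53, 3.2, 0.56, -1.01])
286 (np.float64(0.033980399098716974), [[-0.06, 0.81, -0.04, 0.57, -0.02, 0.31, [-0.34, -0.06, 0.11, 2.3, 1.11, 0.28, 0.28]], [-0.07, 0.64, -0.43, 0.58, -0.19, 0.36, [-0.3, 0.02, 0.23, 2.03, 0.85, 0.7, 0.72]]], [(0.09, 0.03), (0.06, 0.15), (0.04, 0.11), (0.025, 0.08), (0.015, 0.06), (0, 0.03)], [1.14, 0.59, -0.74, 2.54, 3.24, 0.56, -1.06])
```

```bash
python3 - <<'E'
from tip import *
plan(down(-.27,.91)@R.from_euler("x",-.2).as_matrix()@F,np.array([.49,-.2,.36]),14,0)
E
```

```text
[0.015, -0.05, 0.009, -16.6, -26.5, -3.3, 0.0],[0.015, -0.05, 0.009, -17.0, -26.4, -2.0, 0.0],[0.015, -0.05, 0.009, -17.3, -26.3, -0.8, 0.0],[0.015, -0.05, 0.009, -17.5, -26.1, 0.5, 0.0],[0.015, -0.05, 0.009, -17.7, -26.0, 1.8, 0.0],[0.015, -0.05, 0.009, -17.8, -25.8, 3.0, 0.0],[0.015, -0.05, 0.009, -17.9, -25.5, 4.3, 0.0],[0.015, -0.05, 0.009, -17.9, -25.3, 5.6, 0.0],[0.015, -0.05, 0.009, -17.8, -25.0, 6.9, 0.0],[0.015, -0.05, 0.009, -17.7, -24.7, 8.1, 0.0],[0.015, -0.05, 0.009, -17.4, -24.4, 9.4, 0.0],[0.015, -0.05, 0.009, -17.2, -24.1, 10.6, 0.0],[0.015, -0.05, 0.009, -16.8, -23.8, 11.8, 0.0],[0.015, -0.05, 0.009, -16.4, -23.5, 13.0, 0.0],state t 13.3 [0.3533 0.2076 0.2635] turn/row deg 3.02 mm/row 31.47031937724814
```

Emit:
jog_arm(
  commands=[
    [0.015, -0.05, 0.009, -17, -26, -4, 0],
    [0.015, -0.05, 0.009, -17, -26, -4, 0],
    [0.015, -0.05, 0.009, -17, -26, -2, 0],
    [0.015, -0.05, 0.009, -17, -26, 0, 0],
    [0.015, -0.05, 0.009, -18, -26, 2, 0],
    [0.015, -0.05, 0.009, -18, -26, 3, 0],
    [0.015, -0.05, 0.009, -18, -26, 4, 0],
    [0.015, -0.05, 0.009, -18, -25, 6, 0],
    [0.015, -0.05, 0.009, -18, -25, 7, 0],
    [0.015, -0.05, 0.009, -18, -25, 8, 0],
  ],
)

```text
time: 14.3
tcp_pos: [0.4482, -0.0872, 0.3439]
ee_rot: [0.349, 0.147, 0.92, -0.104]
contact_force: [1.3, 0.1, -2.8]
grip_width: 0.017
```

```bash
python3 - <<'E'
from tip import *
report()
plan(down(-.27,.91)@R.from_euler("x",-.2).as_matrix()@F,np.array([.49,-.2,.36]),6,0)
E
python3 s5.py
```

```text
t 14.3 tip in gap_back frame mm [ -33.8 -276.7  324.8] paddle z in gap frame [ 0.859 -0.085  0.504] F [ 1.3  0.1 -2.8] w 0.017
q [-0.42 -0.31  0.07  2.34  0.86  0.73  0.35]
[0.013, -0.028, 0.005, -10.5, -15.4, 7.8, 0.0],[0.013, -0.028, 0.005, -10.3, -15.3, 8.3, 0.0],[0.013, -0.028, 0.005, -10.1, -15.1, 8.8, 0.0],[0.013, -0.028, 0.005, -9.9, -15.0, 9.3, 0.0],[0.013, -0.028, 0.005, -9.7, -14.8, 9.8, 0.0],[0.013, -0.028, 0.005, -9.5, -14.6, 10.2, 0.0],state t 14.3 [ 0.4482 -0.0872  0.3439] turn/row deg 1.81 mm/row 20.218997135980665
[-0.42 -0.31  0.07  2.34  0.86  0.73  0.35] [ 0.437 -0.088  0.344]
252 (np.float64(0.03980037918954915), [[0.34, 0.89, -0.45, 0.58, 0.08, 0.34, [-0.47, 0.01, -0.14, 2.28, 1.48, 0.66, -0.1]], [0.44, 0.33, -0.46, 0.57, 0.09, 0.33, [-0.46, 0.12, -0.09, 1.89, 0.63, 0.96, 1.05]]], [(0.09, 0.05), (0.06, 0.16), (0.04, 0.12), (0.025, 0.09), (0.015, 0.07), (0, 0.04)], [1.2, 0.62, -0.82, 2.53, 3.15, 0.56, -0.95])
252 (np.float64(0.038008770130875114), [[-0.2, 0.92, 0.03, 0.59, 0.07, 0.37, [-0.44, -0.04, -0.07, 2.2, 1.28, 0.54, -0.13]], [-0.61, 0.67, -0.13, 0.61, -0.3,
[... 163 characters left out ...]
3.18, 0.56, -0.99])
252 (np.float64(0.03549642335109687), [[-0.56, 0.82, 0.48, 0.57, 0.04, 0.3, [-0.33, -0.05, 0.06, 2.42, 2.28, 0.21, -1.25]], [0.12, 0.54, -0.45, 0.59, -0.15, 0.33, [-0.04, 0.07, -0.07, 2.03, 0.8, 0.65, 0.9]]], [(0.09, 0.04), (0.06, 0.16), (0.04, 0.12), (0.025, 0.09), (0.015, 0.07), (0, 0.04)], [1.24, 0.65, -0.89, 2.53, 3.06, 0.55, -0.86])
252 (np.float64(0.03385695785219145), [[-0.33, 0.81, -0.44, 0.5, 0.08, 0.33, [-0.5, 0.22, -0.41, 2.01, 0.97, 1.39, -0.29]], [-0.63, 0.54, 0.2, 0.54, 0.06, 0.37, [-0.14, -0.02, -0.28, 1.94, 0.47, 0.81, 0.32]]], [(0.09, 0.04), (0.06, 0.15), (0.04, 0.11), (0.025, 0.08), (0.015, 0.06), (0, 0.03)], [1.14, 0.59, -0.74, 2.54, 3.25, 0.57, -1.06])
```

```bash
cat > s6.py <<'E'
from s4 import *
from h import plan
q0=np.array(log()[-1][0])
def ev(seed):
    rng=np.random.default_rng(seed);q=q0;y=rng.uniform(-.7,.5);t=rng.uniform(.3,1.0);r=rng.uniform(-.6,.4);p=np.array([rng.uniform(.5,.66),rng.uniform(-.25,-.05),rng.uniform(.3,.37)])
    K=dict(mm=.04,ang=.13)
    q,e,m=goto(q,p,down(y,t)@R.from_euler("x",r).as_matrix()@F,**K)
    if m<.09 or e>.006:return
    v=[round(float(x),2) for x in (y,t,r,*p)]+[round(float(m),2)]+q.round(2).tolist();o=[]
    for off in (.09,.06,.04,.025,.0):
        q,e,mm=goto(q,tcp(ge,E)+sl*off,E,**K);o.append((off,round(float(mm),2)))
        if e>.006: return
    return min(x[1] for x in o[:-1]),v,o,q.round(2).tolist()
if __name__=="__main__":
    with Pool() as P: r=[x for x in P.map(ev,range(800),chunksize=10) if x]
    print(len(r))
    for x in sorted(r,key=lambda t:-t[0])[:5]:print(x)
E
python3 s6.py
```

```text
197
(0.08, [-0.36, 0.62, -0.48, 0.58, -0.17, 0.31, 0.24, -0.36, 0.21, 0.17, 1.99, 0.92, 0.94, 0.29], [(0.09, 0.11), (0.06, 0.15), (0.04, 0.11), (0.025, 0.08), (0.0, 0.03)], [1.09, 0.56, -0.66, 2.54, 3.32, 0.58, -1.15])
(0.08, [-0.43, 0.66, -0.52, 0.59, -0.23, 0.33, 0.22, -0.31, 0.23, 0.23, 1.92, 0.94, 0.96, 0.31], [(0.09, 0.1), (0.06, 0.14), (0.04, 0.1), (0.025, 0.08), (0.0, 0.03)], [1.07, 0.56, -0.64, 2.54, 3.34, 0.58, -1.17])
(0.08, [-0.59, 0.59, -0.55, 0.64, -0.16, 0.36, 0.26, -0.37, 0.4, 0.19, 1.58, 0.75, 1.29, 0.37], [(0.09, 0.1), (0.06, 0.15), (0.04, 0.11), (0.025, 0.08), (0.0, 0.03)], [1.13, 0.58, -0.72, 2.54, 3.26, 0.57, -1.08])
(0.08, [-0.17, 0.58, -0.55, 0.55, -0.19, 0.32, 0.23, -0.36, 0.09, 0.19, 2.08, 0.96, 0.88, 0.46], [(0.09, 0.08), (0.06, 0.15), (0.04, 0.11), (0.025, 0.08), (0.0, 0.03)], [1.11, 0.57, -0.69, 2.54, 3.29, 0.57, -1.12])
(0.08, [-0.56, 0.69, -0.34, 0.65, -0.13, 0.36, 0.24, -0.37, 0.27, 0.17, 1.75, 0.81, 1.04, 0.29], [(0.09, 0.1), (0.06, 0.15), (0.04, 0.11), (0.025, 0.08), (0.0, 0.03)], [1.09, 0.56, -0.66, 2.54, 3.32, 0.58, -1.15])
```

```bash
python3 - <<'E'
from tip import *
plan(down(-.36,.62)@R.from_euler("x",-.48).as_matrix()@F,np.array([.58,-.17,.31]),6,0)
E
```

```text
[0.069, 0.022, 0.005, -14.6, -4.9, 21.6, 0.0],[0.069, 0.022, 0.005, -15.1, -3.3, 21.6, 0.0],[0.069, 0.022, 0.005, -15.6, -1.7, 21.4, 0.0],[0.069, 0.022, 0.005, -16.1, -0.2, 21.1, 0.0],[0.069, 0.022, 0.005, -16.5, 1.4, 20.7, 0.0],[0.069, 0.022, 0.005, -17.0, 2.9, 20.2, 0.0],state t 14.3 [ 0.4482 -0.0872  0.3439] turn/row deg 4.19 mm/row 26.542246938430182
```

Emit:
jog_arm(
  commands=[
    [0.07, 0.022, 0.005, -15, -5, 22, 0],
    [0.07, 0.022, 0.005, -15, -3, 22, 0],
    [0.07, 0.022, 0.005, -16, -2, 22, 0],
    [0.07, 0.022, 0.005, -16, 0, 21, 0],
    [0.07, 0.022, 0.005, -17, 1, 21, 0],
    [0.07, 0.022, 0.005, -17, 3, 20, 0],
    [0, 0, 0, 0, 0, 0, 0],
  ],
)

```text
time: 15.0
tcp_pos: [0.5805, -0.177, 0.3075]
ee_rot: [0.25, 0.242, 0.894, -0.281]
contact_force: [-0.1, 0.3, -2.1]
grip_width: 0.0172
```

```bash
cat > s7.py <<'E'
from tip import *
import s4,sys
report()
off=float(sys.argv[1]);n=int(sys.argv[2])
q=np.array(log()[-1][0])
for o in [x for x in (.09,.06,.04,.025,0) if x<=off]:
    q,e,m=goto(q,tcp(s4.ge,s4.E)+s4.sl*o,s4.E);print(o,q.round(2),e.round(4),m.round(2))
plan(s4.E,tcp(s4.ge,s4.E)+s4.sl*off,n,0)
s=manip.get_state();t,z,gp=tipof(np.array(s["tcp_pos"]),q2R(s["ee_rot"]));he=t-.19*z
H=R.from_euler("z",-.022).as_matrix();print("handle end in holder frame mm",(H.T@(he-s4.fl)*1e3).round(1),"z",(H.T@z).round(3))
E
python3 s7.py .09 6
```

```text
t 15.0 tip in gap_back frame mm [ 119.1 -346.5  280.2] paddle z in gap frame [ 0.873 -0.248  0.421] F [-0.1  0.3 -2.1] w 0.0172
q [-0.35  0.21  0.15  1.99  0.92  0.96  0.28]
0.09 [ 1.    0.47 -0.67  2.37  3.32  0.36 -1.28] 0.0 0.11
0.06 [ 1.02  0.49 -0.66  2.43  3.33  0.43 -1.26] 0.0 0.14
0.04 [ 1.03  0.51 -0.65  2.47  3.34  0.48 -1.24] 0.0 0.1
0.025 [ 1.04  0.52 -0.64  2.5   3.35  0.52 -1.23] 0.0 0.07
0 [ 1.06  0.55 -0.62  2.55  3.37  0.59 -1.2 ] 0.0 0.02
[-0.119, -0.043, -0.035, 16.2, 3.7, 24.4, 0.0],[-0.119, -0.043, -0.035, 17.2, 1.4, 24.0, 0.0],[-0.119, -0.043, -0.035, 18.2, -0.8, 23.2, 0.0],[-0.119, -0.043, -0.035, 19.2, -2.8, 22.2, 0.0],[-0.119, -0.043, -0.035, 20.3, -4.7, 20.9, 0.0],[-0.119, -0.043, -0.035, 21.4, -6.4, 19.3, 0.0],state t 15.0 [ 0.5805 -0.177   0.3075] turn/row deg 7.55 mm/row 29.51737763235596
handle end in holder frame mm [ 96.2  97.1 237.3] z [ 0.815 -0.399  0.421]
```

```bash
python3 - <<'E'
from tip import *
n=np.array([-.574,0,.819])
P=tcp(s4.ge,s4.E)+s4.sl*.1+n*.035
q,e,m=goto(np.array(log()[-1][0]),P,s4.E);print(q.round(2),e,m)
plan(s4.E,P,14,0)
E
```

```text
[ 1.16  0.43 -0.84  2.34  3.27  0.26 -1.23] 1.0910196546049436e-05 0.05465072972646101
[-0.051, -0.019, -0.015, 6.2, 0.2, 8.4, 0.0],[-0.051, -0.019, -0.015, 6.3, -0.2, 8.3, 0.0],[-0.051, -0.019, -0.015, 6.5, -0.5, 8.2, 0.0],[-0.051, -0.019, -0.015, 6.6, -0.8, 8.0, 0.0],[-0.051, -0.019, -0.015, 6.8, -1.1, 7.8, 0.0],[-0.051, -0.019, -0.015, 7.0, -1.4, 7.7, 0.0],[-0.051, -0.019, -0.015, 7.1, -1.7, 7.4, 0.0],[-0.051, -0.019, -0.015, 7.3, -2.0, 7.2, 0.0],[-0.051, -0.019, -0.015, 7.4, -2.2, 7.0, 0.0],[-0.051, -0.019, -0.015, 7.6, -2.4, 6.7, 0.0],[-0.051, -0.019, -0.015, 7.8, -2.7, 6.4, 0.0],[-0.051, -0.019, -0.015, 7.9, -2.9, 6.2, 0.0],[-0.051, -0.019, -0.015, 8.1, -3.1, 5.9, 0.0],[-0.051, -0.019, -0.015, 8.2, -3.2, 5.5, 0.0],state t 15.0 [ 0.5805 -0.177   0.3075] turn/row deg 3.23 mm/row 10.441011557594468
```

Emit:
jog_arm(
  commands=[
    [-0.051, -0.019, -0.015, 6, 0, 8, 0],
    [-0.051, -0.019, -0.015, 6, 0, 8, 0],
    [-0.051, -0.019, -0.015, 6.5, -0.5, 8, 0],
    [-0.051, -0.019, -0.015, 6.5, -0.8, 8, 0],
    [-0.051, -0.019, -0.015, 7, -1, 8, 0],
    [-0.051, -0.019, -0.015, 7, -1.5, 7.5, 0],
    [-0.051, -0.019, -0.015, 7, -1.7, 7.5, 0],
  ],
)

```text
time: 15.7
tcp_pos: [0.5628, -0.1905, 0.2365]
ee_rot: [0.336, 0.12, 0.924, -0.134]
contact_force: [1.6, -1.1, -1.6]
grip_width: 0.017
```

```bash
cat > s8.py <<'E'
from tip import *
import sys
report()
n=np.array([-.574,0,.819]);off,nn,k=float(sys.argv[1]),float(sys.argv[2]),int(sys.argv[3])
P=tcp(s4.ge,s4.E)+s4.sl*off+n*nn
o=[];q,e,m=goto(np.array(log()[-1][0]),P,s4.E,out=o);print("path",[x.round(2).tolist() for x in o[::3]],q.round(2),e.round(4),m.round(3))
plan(s4.E,P,k,0)
s=manip.get_state();t,z,gp=tipof(np.array(s["tcp_pos"]),q2R(s["ee_rot"]));he=t-.19*z
H=R.from_euler("z",-.022).as_matrix();d=H.T@(he-s4.fl)*1e3;zz=H.T@z
print("handle end slope/lateral/normal mm",np.round([d[0]*.819+d[2]*.574,d[1],-d[0]*.574+d[2]*.819],1),"pitch",np.degrees(np.arcsin(zz[2])).round(1),"lat",zz[1].round(3))
E
python3 s8.py .1 .035 7
```

```text
t 15.7 tip in gap_back frame mm [ 100.7 -348.8  215.6] paddle z in gap frame [ 0.875 -0.025  0.484] F [ 1.6 -1.1 -1.6] w 0.017
q [-0.17  0.11  0.24  2.31  1.44  0.27  0.04]
path [[0.26, 0.15, -0.08, 2.35, 2.34, 0.17, -0.73]] [ 1.15  0.42 -0.81  2.34  3.32  0.26 -1.28] 0.0 0.047
[-0.047, -0.017, -0.014, 6.5, -3.3, 7.6, 0.0],[-0.047, -0.017, -0.014, 6.6, -3.6, 7.3, 0.0],[-0.047, -0.017, -0.014, 6.8, -3.8, 7.0, 0.0],[-0.047, -0.017, -0.014, 7.0, -4.1, 6.7, 0.0],[-0.047, -0.017, -0.014, 7.2, -4.3, 6.4, 0.0],[-0.047, -0.017, -0.014, 7.3, -4.5, 6.0, 0.0],[-0.047, -0.017, -0.014, 7.5, -4.6, 5.7, 0.0],state t 15.7 [ 0.5628 -0.1905  0.2365] turn/row deg 2.99 mm/row 10.495820102048551
handle end slope/lateral/normal mm [149.3  56.3  91.4] pitch 29.0 lat -0.179
```

j5 is swinging to the positive branch, as predicted.

Emit:
jog_arm(
  commands=[
    [-0.04, -0.015, -0.012, 6, -3, 6, 0],
    [-0.04, -0.015, -0.012, 6, -3, 6, 0],
    [-0.04, -0.015, -0.012, 6, -3.5, 6, 0],
    [-0.04, -0.015, -0.012, 6, -3.5, 6, 0],
  ],
)

```text
time: 16.1
tcp_pos: [0.5577, -0.2011, 0.2182]
ee_rot: [0.36, 0.086, 0.924, -0.097]
contact_force: [-0.4, -1.0, -1.6]
grip_width: 0.0166
```

```bash
python3 s8.py .1 .035 6
```

```text
t 16.1 tip in gap_back frame mm [  95.3 -356.6  199.9] paddle z in gap frame [0.856 0.033 0.516] F [-0.4 -1.  -1.6] w 0.0166
q [ 0.2   0.14 -0.01  2.36  2.32  0.17 -0.71]
path [[0.78, 0.25, -0.51, 2.35, 3.08, 0.22, -1.27]] [ 1.12  0.41 -0.78  2.34  3.38  0.26 -1.35] 0.0 0.099
[-0.039, -0.013, -0.011, 5.5, -2.9, 6.0, 0.0],[-0.039, -0.013, -0.011, 5.6, -3.1, 5.8, 0.0],[-0.039, -0.013, -0.011, 5.7, -3.2, 5.6, 0.0],[-0.039, -0.013, -0.011, 5.8, -3.4, 5.4, 0.0],[-0.039, -0.013, -0.011, 5.9, -3.5, 5.2, 0.0],[-0.039, -0.013, -0.011, 6.0, -3.7, 5.0, 0.0],state t 16.1 [ 0.5577 -0.2011  0.2182] turn/row deg 2.42 mm/row 8.63942121026762
handle end slope/lateral/normal mm [132.6  38.   76.7] pitch 31.1 lat -0.119
```

Emit:
jog_arm(
  commands=[
    [-0.039, -0.013, -0.011, 5.5, -3, 6, 0],
    [-0.039, -0.013, -0.011, 5.5, -3, 6, 0],
    [-0.039, -0.013, -0.011, 6, -3.5, 5.5, 0],
    [-0.039, -0.013, -0.011, 6, -3.5, 5.5, 0],
    [-0.039, -0.013, -0.011, 6, -3.5, 5, 0],
    [-0.039, -0.013, -0.011, 6, -3.5, 5, 0],
    [0, 0, 0, 0, 0, 0, 0],
  ],
)

```text
time: 16.8
tcp_pos: [0.5434, -0.2171, 0.1773]
ee_rot: [0.387, 0.02, 0.922, -0.022]
contact_force: [-1.1, -1.3, -2.4]
grip_width: 0.017
```

```bash
python3 s8.py .1 .01 4
```

```text
t 16.8 tip in gap_back frame mm [  80.9 -369.3  162. ] paddle z in gap frame [0.823 0.134 0.552] F [-1.1 -1.3 -2.4] w 0.017
q [ 1.11  0.36 -0.78  2.35  3.23  0.23 -1.25]
path [[1.06, 0.46, -0.75, 2.34, 3.25, 0.31, -1.21]] [ 1.06  0.46 -0.75  2.34  3.25  0.31 -1.21] 0.0002 0.193
[-0.01, -0.007, -0.001, 0.4, -1.2, 8.9, 0.0],[-0.01, -0.007, -0.001, 0.5, -1.3, 8.9, 0.0],[-0.01, -0.007, -0.001, 0.5, -1.4, 8.9, 0.0],[-0.01, -0.007, -0.001, 0.6, -1.5, 8.9, 0.0],state t 16.8 [ 0.5434 -0.2171  0.1773] turn/row deg 0.72 mm/row 9.01753869581747
handle end slope/lateral/normal mm [95.7  8.1 47.8] pitch 33.5 lat -0.013
```

Emit:
jog_arm(
  commands=[
    [-0.01, -0.007, -0.001, 0.5, -1.3, 9, 0],
    [-0.01, -0.007, -0.001, 0.5, -1.3, 9, 0],
    [-0.01, -0.007, -0.001, 0.5, -1.3, 9, 0],
    [-0.01, -0.007, -0.001, 0.5, -1.3, 9, 0],
    [0, 0, 0, 0, 0, 0, 0],
  ],
)

```text
time: 17.3
tcp_pos: [0.5677, -0.2202, 0.1499]
ee_rot: [0.399, 0.008, 0.917, -0.005]
contact_force: [0.0, -0.4, -1.8]
grip_width: 0.0173
```

```bash
python3 s8.py .085 .001 2
```

```text
t 17.3 tip in gap_back frame mm [ 103.6 -366.9  136.1] paddle z in gap frame [0.806 0.15  0.572] F [ 0.  -0.4 -1.8] w 0.0173
q [ 1.08  0.47 -0.75  2.33  3.26  0.3  -1.21]
path [[1.05, 0.49, -0.72, 2.37, 3.25, 0.37, -1.2]] [ 1.05  0.49 -0.72  2.37  3.25  0.37 -1.2 ] 0.0 0.198
[-0.0, -0.001, 0.002, 7.8, -1.7, 2.3, 0.0],[-0.0, -0.001, 0.002, 7.8, -1.8, 2.3, 0.0],state t 17.3 [ 0.5677 -0.2202  0.1499] turn/row deg 0.1 mm/row 8.331983017937324
handle end slope/lateral/normal mm [99.4  3.1  8.9] pitch 34.9 lat 0.004
```

Emit:
jog_arm(
  commands=[
    [0, 0, 0.002, 6, -1.8, 3, 0],
    [0, 0, 0.002, 6, -1.8, 3, 0],
    [0, 0, 0, 2, 0, 1, 0],
    [0, 0, 0, 0, 0, 0, 0],
  ],
)

```text
time: 17.7
tcp_pos: [0.5631, -0.2224, 0.1334]
ee_rot: [0.398, 0.009, 0.917, -0.004]
contact_force: [-0.3, -0.2, -0.4]
grip_width: 0.0168
```

```bash
python3 s8.py .06 0 2; python3 - <<'E'
from tip import *
s=manip.get_state();t,z,gp=tipof(np.array(s["tcp_pos"]),q2R(s["ee_rot"]));he=t-.19*z
a=[]
for nm in("scene","top"):
    d=cam(nm);img,K,Rc,c=d
    u=proj(K,Rc,c,s4.fl+s4.sl*.07).round().astype(int);x0,y0=u[0]-32,u[1]-32
    b=cv2.resize(img[y0:y0+66,x0:x0+65],None,fx=6,fy=6,interpolation=cv2.INTER_CUBIC)
    for P,cl in ((he,(255,0,255)),(s4.fl+s4.sl*.06,(0,0,255))):
        v=((proj(K,Rc,c,P)-[x0,y0]+.5)*6-.5).round().astype(int);cv2.drawMarker(b,tuple(int(k) for k in v),cl,0,10,1);print(nm,v)
    a.append(b)
save("chk3.png",np.hstack(a))
E
```

```text
t 17.7 tip in gap_back frame mm [  99.6 -370.3  119.5] paddle z in gap frame [0.807 0.147 0.571] F [-0.3 -0.2 -0.4] w 0.0168
q [ 1.07  0.5  -0.73  2.35  3.27  0.34 -1.19]
path [[1.06, 0.51, -0.72, 2.42, 3.26, 0.42, -1.18]] [ 1.06  0.51 -0.72  2.42  3.26  0.42 -1.18] 0.0 0.148
[0.0, -0.001, 0.0, 12.6, -0.6, -3.7, 0.0],[0.0, -0.001, 0.0, 12.5, -0.6, -3.8, 0.0],state t 17.7 [ 0.5631 -0.2224  0.1334] turn/row deg 0.08 mm/row 13.109336708113
handle end slope/lateral/normal mm [86.2  1.  -1.8] pitch 34.8 lat 0.002
scene [173 202]
scene [210 196]
top [197 162]
top [195 214]
```

View pics/chk3.png

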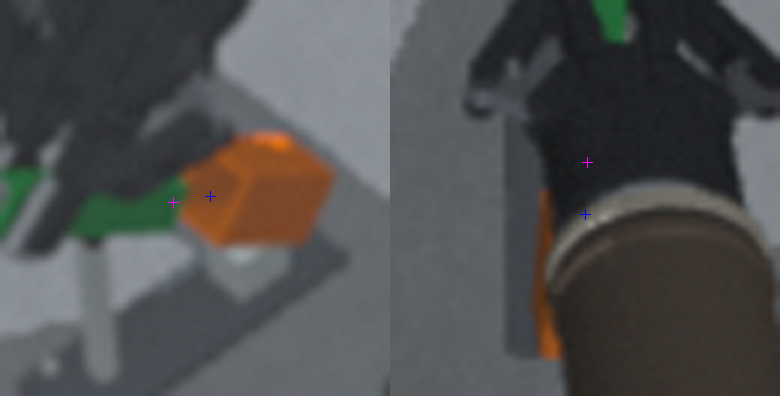

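The handle end sits just in front of the mouth and in line with it. The blade and post contact is light, so I'll lift 2 mm and slide in.

Emit:
jog_arm(
  commands=[
    [0, 0, 0, 5, -0.8, -3, 0],
    [0, 0, 0, 10, 0, -2.2, 0],
    [0, 0, 0, 10, 0, -2.2, 0],
    [0, 0, 0, 10, 0, -2.2, 0],
    [0, 0, 0, 0, 0, 0, 0],
  ],
)

```text
time: 18.3
tcp_pos: [0.5289, -0.2229, 0.1134]
ee_rot: [0.398, 0.009, 0.917, -0.004]
contact_force: [0.5, -0.7, -2.1]
grip_width: 0.017
```

```bash
python3 s8.py .025 0 2
```

```text
t 18.3 tip in gap_back frame mm [  66.2 -377.5   99.5] paddle z in gap frame [0.807 0.147 0.571] F [ 0.5 -0.7 -2.1] w 0.017
q [ 1.11  0.53 -0.72  2.42  3.3   0.42 -1.17]
path [[1.09, 0.54, -0.7, 2.49, 3.28, 0.51, -1.15]] [ 1.09  0.54 -0.7   2.49  3.28  0.51 -1.15] 0.0 0.078
[-0.0, -0.001, 0.0, 10.7, 0.1, -1.7, 0.0],[-0.0, -0.001, 0.0, 10.7, 0.1, -1.7, 0.0],state t 18.3 [ 0.5289 -0.2229  0.1134] turn/row deg 0.08 mm/row 10.832634360580737
handle end slope/lateral/normal mm [46.7 -0.2  1.4] pitch 34.9 lat 0.002
```

Emit:
jog_arm(
  commands=[
    [0, 0, 0, 9, 0, -1.5, 0],
    [0, 0, 0, 9, 0, -1.7, 0],
    [0, 0, 0, 6, 0, -1.2, 0],
    [0, 0, 0, 0, 0, 0, 0],
  ],
)

```text
time: 18.7
tcp_pos: [0.5073, -0.2227, 0.0974]
ee_rot: [0.398, 0.01, 0.917, -0.004]
contact_force: [0.1, 0.2, -2.0]
grip_width: 0.0168
```

```bash
python3 s8.py .0 -0.001 2
```

```text
t 18.7 tip in gap_back frame mm [  45.  -381.6   83.5] paddle z in gap frame [0.808 0.146 0.571] F [ 0.1  0.2 -2. ] w 0.0168
q [ 1.13  0.56 -0.7   2.47  3.32  0.49 -1.15]
path [[1.1, 0.57, -0.68, 2.54, 3.3, 0.58, -1.12]] [ 1.1   0.57 -0.68  2.54  3.3   0.58 -1.12] 0.0 0.03
[-0.0, -0.001, -0.0, 9.8, 0.2, -1.4, 0.0],[-0.0, -0.001, -0.0, 9.8, 0.2, -1.4, 0.0],state t 18.7 [ 0.5073 -0.2227  0.0974] turn/row deg 0.08 mm/row 9.94180737463846
handle end slope/lateral/normal mm [19.9 -0.4  0.6] pitch 34.8 lat 0.001
```

Emit:
jog_arm(
  commands=[
    [0, 0, 0, 5, 0, -1, 0],
    [0, 0, 0, 5, 0, -1, 0],
    [0, 0, 0, 4, 0, -0.6, 0],
  ],
)

```text
time: 19.0
tcp_pos: [0.4962, -0.2227, 0.0891]
ee_rot: [0.399, 0.009, 0.917, -0.004]
contact_force: [-0.3, 0.2, -1.7]
grip_width: 0.0171
```

```bash
python3 s8.py .0 -0.002 2
```

```text
t 19.0 tip in gap_back frame mm [  34.  -383.8   75.3] paddle z in gap frame [0.806 0.147 0.573] F [-0.3  0.2 -1.7] w 0.0171
q [ 1.14  0.58 -0.69  2.49  3.33  0.53 -1.13]
path [[1.1, 0.57, -0.68, 2.54, 3.3, 0.58, -1.12]] [ 1.1   0.57 -0.68  2.54  3.3   0.58 -1.12] 0.0 0.031
[-0.0, -0.0, 0.0, 3.1, 0.3, 0.3, 0.0],[-0.0, -0.0, 0.0, 3.1, 0.3, 0.3, 0.0],state t 19.0 [ 0.4962 -0.2227  0.0891] turn/row deg 0.04 mm/row 3.124557452399061
handle end slope/lateral/normal mm [ 6.  -0.7  0.1] pitch 34.9 lat 0.002
```

Emit:
jog_arm(
  commands=[
    [0, 0, 0, 4, 0, 0, 0],
    [0, 0, 0, 4, 0, 0, 0],
    [0, 0, 0, 3, 0, 0.3, 0],
  ],
)

```text
time: 19.3
tcp_pos: [0.4917, -0.2231, 0.0829]
ee_rot: [0.403, 0.008, 0.915, -0.006]
contact_force: [5.5, 2.9, 14.0]
grip_width: 0.0171
```

```bash
python3 s8.py .0 -0.003 2
```

```text
t 19.3 tip in gap_back frame mm [  29.1 -385.    69.7] paddle z in gap frame [0.801 0.149 0.579] F [ 5.5  2.9 14. ] w 0.0171
q [ 1.14  0.6  -0.68  2.51  3.34  0.56 -1.11]
path [[1.1, 0.58, -0.68, 2.54, 3.29, 0.58, -1.12]] [ 1.1   0.58 -0.68  2.54  3.29  0.58 -1.12] 0.0 0.031
[-0.001, 0.004, 0.002, -0.6, 0.6, 0.4, 0.0],[-0.001, 0.004, 0.002, -0.6, 0.6, 0.4, 0.0],state t 19.3 [ 0.4917 -0.2231  0.0829] turn/row deg 0.23 mm/row 0.8862491302451829
handle end slope/lateral/normal mm [-1.4 -1.5 -3.2] pitch 35.4 lat 0.004
```

The handle is on the pocket floor: slope -1.4 mm, seated 3 mm below the centre line, with a 12 N push-back along the slope. I'll release and retreat.

Emit:
jog_arm(
  commands=[
    [0, 0, 0, 0, 0, 0, 1],
    [0, 0, 0, 0, 0, 0, 1],
    [0, 0, 0, 0, 0, 0, 1],
    [0, 0, 0, 0, 0, 0, 1],
    [0, 0, 0, 0, 0, -6, 1],
    [0, 0, 0, -2, 0, -15, 1],
    [0, 0, 0, -4, 0, -20, 1],
    [0, 0, 0, -4, 0, -25, 1],
    [0, 0, 0, -4, 0, -25, 1],
  ],
)

```text
time: 20.2
tcp_pos: [0.4329, -0.2197, 0.1538]
ee_rot: [0.401, 0.007, 0.916, -0.004]
contact_force: [-0.2, 1.2, 0.8]
grip_width: 0.0858
```

```bash
python3 - <<'E'
from tip import *
s=manip.get_state();print(np.round(log()[-1][0],2),s["contact_force"])
plan(down(-.1,.4)@F,np.array([.45,-.1,.28]),6,1)
E
```

```text
[ 1.55  0.42 -1.    2.53  3.61  0.33 -1.37] [-0.16310846  1.23337128  0.80049504]
[0.008, 0.071, 0.012, -17.2, 19.9, -12.4, 1.0],[0.008, 0.071, 0.012, -16.0, 20.0, -13.8, 1.0],[0.008, 0.071, 0.012, -14.8, 20.1, -15.0, 1.0],[0.008, 0.071, 0.012, -13.4, 20.1, -16.2, 1.0],[0.008, 0.071, 0.012, -12.0, 20.2, -17.2, 1.0],[0.008, 0.071, 0.012, -10.5, 20.2, -18.2, 1.0],state t 20.2 [ 0.4329 -0.2197  0.1538] turn/row deg 4.14 mm/row 29.12552175819168
```

Emit:
jog_arm(
  commands=[
    [0, 0, 0, -20, 0, -18, 1],
    [0, 0.03, 0, -26, 0, -16, 1],
    [0, 0.03, 0, -28, 0, -16, 1],
    [0, 0.03, 0, -28, 5, -18, 1],
    [0, 0.03, 0, -28, 5, -18, 1],
    [0, 0, 0, -20, 15, -18, 1],
    [0, 0, 0, 0, 20, 0, 1],
    [0, 0, 0, 0, 20, 0, 1],
    [0, 0, 0, 0, 0, 0, 1],
  ],
)

```text
time: 21.1
tcp_pos: [0.4761, -0.1461, 0.2286]
ee_rot: [0.38, 0.013, 0.925, -0.007]
contact_force: [0.9, 0.4, 0.1]
grip_width: 0.0851
```

```bash
python3 - <<'E'
from tip import *
s=manip.get_state();print(np.round(log()[-1][0],2),s["tcp_pos"],s["contact_force"],s["time"])
A=[]
for nm in("scene","top"):
    img,K,Rc,c=cam(nm)
    pts=[s4.fl+s4.sl*.19+np.array([.0017,0,-.0025]),s4.fl+s4.sl*.115+np.array([.0017,0,-.0025]),s4.fl+s4.sl*.06]
    x0,y0=proj(K,Rc,c,pts[1]).round().astype(int)-[32,32]
    b=cv2.resize(img[y0:y0+66,x0:x0+65],None,fx=6,fy=6,interpolation=cv2.INTER_CUBIC)
    for P in pts:
        v=((proj(K,Rc,c,P)-[x0,y0]+.5)*6-.5).round().astype(int);cv2.drawMarker(b,tuple(int(k) for k in v),(255,0,255),0,8,1)
    A.append(b);save(nm+"_end.png",img)
save("end.png",np.hstack(A))
E
```

```text
[ 1.53  0.11 -1.18  2.44  4.22  0.17 -2.33] [ 0.4761483  -0.14613105  0.22856262] [0.89523839 0.40122064 0.07221782] 21.1
```

No pictures are left, so I'll check numerically from colour masks in both views.

```bash
python3 - <<'E'
from tip import *
off=np.array([.0017,0,-.0025])
for nm in("scene","top","wrist"):
    img,K,Rc,c=cam(nm)
    h=cv2.cvtColor(img,cv2.COLOR_RGB2HSV);H,S,V=[h[...,i].astype(int) for i in range(3)]
    g=((H>45)&(H<80)&(S>110)&(V>40)).astype(np.uint8)
    n,l,st,ce=cv2.connectedComponentsWithStats(g)
    pr=lambda s:proj(K,Rc,c,s4.fl+s4.sl*s+off)
    u=pr(.115)-pr(.06);L=np.linalg.norm(u);u/=L
    for i in range(1,n):
        if st[i,4]>15:
            y,x=np.where(l==i);t=(np.c_[x,y]-pr(.06))@u/L*55+60;w=(np.c_[x,y]-pr(.06))@np.array([-u[1],u[0]])/L*55
            print(nm,st[i].tolist(),"s range mm",t.min().round(1),t.max().round(1),"across",w.min().round(1),w.max().round(1))
    b0=pr(.15).round().astype(int);
    if 0<b0[0]<560 and 0<b0[1]<420: print(nm,"blade px colour at s=150,185:",img[b0[1],b0[0]],end=" ")
    b1=pr(.18).round().astype(int)
    if 0<b1[0]<560 and 0<b1[1]<420: print(img[b1[1],b1[0]])
# bystander shift: difference start/now in top view outside arm
import cv2
d0=pickle.load(open("v0.pkl","rb"))["top"][0];d1=cam("top")[0]
for nm,(x,y) in dict(scr=(272,235),fork=(212,205),weight=(237,271),stop=(310,265),ch=(226,154),ch2=(307,146),ch3=(128,225),beak=(427,203),wash=(140,163)).items():
    t=cv2.cvtColor(d0[y-12:y+13,x-12:x+13],cv2.COLOR_RGB2GRAY);r=cv2.cvtColor(d1[y-24:y+25,x-24:x+25],cv2.COLOR_RGB2GRAY)
    m=cv2.matchTemplate(r,t,cv2.TM_CCOEFF_NORMED);_,v,_,p=cv2.minMaxLoc(m);print(nm,round(v,2),p[0]-12,p[1]-12)
E
```

```text
scene [245, 138, 17, 11, 135] s range mm 43.7 111.0 across -14.3 26.4
scene blade px colour at s=150,185: [ 93  97 100] [ 95  99 101]
top [354, 237, 8, 15, 58] s range mm 75.6 117.6 across -10.1 13.6
top blade px colour at s=150,185: [106 109 113] [156 161 167]
wrist [117, 0, 54, 100, 3582] s range mm 60.2 116.2 across -8.8 14.1
wrist [157, 16, 8, 18, 37] s range mm 71.8 81.2 across -9.1 -5.9
wrist blade px colour at s=150,185: [48 54 54] [89 91 96]
scr 0.9 0 0
fork 1.0 0 0
weight 1.0 0 0
stop 0.59 0 0
ch 1.0 0 0
ch2 1.0 0 0
ch3 1.0 0 0
beak 0.95 0 0
wash 1.0 0 0
```

The green handle shows from s = 60 mm (the mouth) to 116 mm, against an expected 60 to 115, so it is at the bottom. None of the bystanders I matched in the top view has moved. Handing in.

```bash
python3 -c "
from rig import manip
s=manip.get_state();print(s['time'],abs(s['qd']).max());print(manip.close_job())"
```

```text
21.4 0.007596637452624838
the job is handed in; nothing more can be done
None
```

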